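# Rack the skewers and presses, then ring ready

### The job

Set up the grill shelf for service: lay every loose skewer level across both rails of the raised chrome rack, roughly square to the rails and centred, none touching another, and set both burger presses grip up and flat on the sloping deck of the press stand, side by side and fully on it. When all are in place and let go, press the counter bell's plunger right down to its stop and let it spring back; leave the oil bottle and the pepper mill standing where they are.

Things in the scene. Friction and masses are not known exactly. Their poses are not given: they have to be found in the camera images.
- skewer_1: flat metal skewer, 180 mm long, 80 g: dark wooden handle 70 x 18 x 16 mm (local x -90 to -20 mm) on a steel blade 10 mm wide, 4 mm thick (x -22 to +90 mm), with one common flat underside. Origin: mid-length, on the underside; x to the blade tip, z up. Balances within 25 mm of the origin. It starts flat on the board. 3 or 4 skewers are present, the others None
- skewer_2: flat metal skewer, 180 mm long, 80 g: dark wooden handle 70 x 18 x 16 mm (local x -90 to -20 mm) on a steel blade 10 mm wide, 4 mm thick (x -22 to +90 mm), with one common flat underside. Origin: mid-length, on the underside; x to the blade tip, z up. Balances within 25 mm of the origin. It starts flat on the board. 3 or 4 skewers are present, the others None
- skewer_3: flat metal skewer, 180 mm long, 80 g: dark wooden handle 70 x 18 x 16 mm (local x -90 to -20 mm) on a steel blade 10 mm wide, 4 mm thick (x -22 to +90 mm), with one common flat underside. Origin: mid-length, on the underside; x to the blade tip, z up. Balances within 25 mm of the origin. It starts flat on the board. 3 or 4 skewers are present, the others None
- skewer_4: flat metal skewer, 180 mm long, 80 g: dark wooden handle 70 x 18 x 16 mm (local x -90 to -20 mm) on a steel blade 10 mm wide, 4 mm thick (x -22 to +90 mm), with one common flat underside. Origin: mid-length, on the underside; x to the blade tip, z up. Balances within 25 mm of the origin. It starts flat on the board. 3 or 4 skewers are present, the others None
- press_1: round aluminium burger press standing on the board: disc 100 mm across, 12 mm thick, with an upright round grip 28 mm across and 48 mm high on its centre (top at 60 mm). Origin: centre of the underside, z along the grip. About 0.4 kg.
- press_2: round aluminium burger press standing on the board: disc 100 mm across, 12 mm thick, with an upright round grip 28 mm across and 48 mm high on its centre (top at 60 mm). Origin: centre of the underside, z along the grip. About 0.4 kg.
- skewer_rack: fixed chrome rack: two parallel flat-topped rails 8 mm wide, 220 mm long along local y, at x = -55 and +55 mm, tops 60 mm above the board; each end has a stop 8 mm high and 4 mm thick at y = -108 and +108 mm. Origin: centre of its underside on the board, z up. Skewers lie across both rails, along local x, either way round
- stand_deck: sloping steel deck of the fixed press stand, 112 mm (x, up the slope) by 244 mm (y), tilted 20 deg (0.35 rad). Origin: centre of its upper face, 40 mm above the board; z is its normal. Lips: 6 mm high along the low edge (x = -56 mm), 10 mm along both sides (y = -118 and +118 mm). Two presses fit side by side (centres near y = -58 and +58 mm)
- bell: fixed counter bell: black base 80 mm across, steel dome up to 40 mm. Origin: centre of its underside, z up.
- bell_top (a point): centre of the upper face of the bell's round plunger head (28 mm across, 8 mm thick), 60 mm above the board when up; it moves down with the plunger.
- bell_plunger (a joint): travel of the bell's spring plunger, 0 up, 0.010 m fully down at its stop; it takes about 2 N to start and 4.5 N at the stop, and springs back when released.
- oil_bottle: green glass bottle, 56 mm across, 170 mm tall, loose bystander. Origin: centre of its underside.
- pepper_mill: wooden pepper mill, 52 mm across, 140 mm tall, loose bystander. Origin: centre of its underside.
There are look-alikes about, which are no part of the job. Leave any blue look-alike of the skewer_4 alone. Leave any red look-alike of the skewer_1 alone.

How it is judged:
By the outcome, as a careful person would: the job done as asked, in the order asked, and still so for the second after the job is handed in, with the robot touching nothing.
Of skewer_1, skewer_2, skewer_3, skewer_4 only 3 to 4 are there at a start; the rules pass over those that are not, and their reading is None.
At some moment in a run one of press_1, press_2 may be knocked a few centimetres aside while the robot is not near it.
Once in a run the grip may slacken for a moment while it holds something.
It also fails if it takes over 210 s, if anything falls off the work surface, if the arm or the gripper's body presses on something with over 40 N, if the wrist force passes 120 N, or if a joint passes its speed limit or range.

### The arm

A 6-joint arm with a two-finger parallel gripper is mounted at the origin on the work surface. World frame = base frame: x ahead of the robot, y to its left, z up, the work surface at z = 0. Lengths are in mm, angles in rad, forces in N, time in s.
With the tool pointing down it reaches from about 350 to 875 mm from the base axis. Payload 4.2 kg.
Tool frame: the origin (TCP) lies at the very end of the fingers, on their centre line; the grasp point (between the pads) lies 19 mm behind it; z points along the fingers, y is the direction in which the jaws open and shut (so a half turn about z gives the same grasp; the last joint's range is limited). The gripper opens to 85 mm and grips with 20 to 120 N. Pads are 22 mm wide; open, the fingers measure 114 mm over their backs; the gripper's body (76 mm by 85 mm) begins 54 mm behind the grasp point. The pads swing forward as they close: fully open they stand 13 mm farther back than shut.
Start: joints at [-0.932, 0.385, 0.008, 0, -1.194, -0.259], TCP at [231.723, -580.434, 204.612] pointing down, gripper open.
Joint ranges: [-3.14, 3.14], [-1.21, 2.06], [-1.07, 1.41], [-3.16, 2.05], [-2.99, -0.16], [-3.1, 3.1]. Speed limits (rad/s): [2.79, 2.79, 3.14, 3.14, 3.14, 3.14].

### API

Orientations are given as a unit quaternion [x, y, z, w].
In Python, from bench import read_state, get_image, camera_params, job_done gives the robot as it stands.
- The arm moves only by the tool send_rows, never from a script. Its arguments are lists of equal length, an entry for each row: "translation": the shift along the tool's x, y, z in m, a list of three; "yaw": the turn about the tool's z in degrees; "fingers": the closure in counts, from 0 (fully open) to 255 (shut). A call has 1 to 12 rows; each row is the pose to reach, as a shift and turn from the pose measured when the call began, along the tool's axes at that moment; what a row does not reach only later rows make up. A row lasts 1/10 s, in which the tool goes at most 50 mm and 8.59 degrees, less where a joint would pass 70% of its speed; a pose out of reach is approached as far as the arm can. A call with a gripper value outside its range is refused whole. The fingers move at their own pace and stop on an object; the grip force is fixed at half the most. Time passes only in rows, so rows that repeat a pose let the fingers close. It gives the time, the measured TCP pose, the force and the opening at its end, in the units of the state.
- read_state(): the state, without advancing time (a new reading comes with each control period).
- get_image(name): name is "side" or "top" or "wrist"; returns the picture (480x640x3 uint8, blue, green, red); there is no depth.
- camera_params(name): a dict with "mtx" (3x3 intrinsics, pixels), "rvec" (rotation vector, rad) and "tvec" (3), from world to camera coordinates, as OpenCV has them; the wrist camera has in their place "tool_from_camera" (4x4, takes a point from camera to tool coordinates, whose origin is the TCP and whose axes are the flange's). Camera axes: x right, y down, z forward; pixel columns grow to the right and rows downward; lengths in mm; the calibration is good to about 2 mm. A picture is of the moment at which its call begins: read the wrist's pose just before it. camera_params takes no time and is no camera call.
- job_done(): hands the job in, once; it reports no verdict.
The state is a dict: "clock": time; "joints": joint angles; "joint_vel": joint speeds; "joint_efforts": joint torques, N m; "position": TCP position; "ee_rot": TCP orientation; "contact_force": force on the tool from outside, world axes, zero at the start; "wrist_torque": the same for the moment, N m; "gripper_width": finger opening in mm.
Only numpy, scipy, OpenCV 4.12 (cv2) and the standard library are available. Lean on these libraries where they do the work, as an engineer would, in place of code of your own. Each camera call takes 0.05 s, during which the arm holds its last target.

## Working session

There is one attempt and no reset: what is moved stays moved. The work goes in short steps, Python scripts to look and compute and a tool call to move; the robot and the scene stay as the last step left them, time stands still between calls to the robot, and variables do not carry over. Pictures are saved under pics/ and viewed, and the job is handed in when it is done.

Besides the shell and the picture viewer there is one more tool, called as name(argument=value, ...), one argument or row to a line, values as JSON. send_rows: Moves the arm, as the interface text tells. Its arguments: {"type":"object","properties":{"translation":{"type":"array","items":{"type":"array","items":{"type":"number"}}},"yaw":{"type":"array","items":{"type":"number"}},"fingers":{"type":"array","items":{"type":"number"}}},"required":["translation","yaw","fingers"]}

```bash
ls; mkdir -p pics
python3 - <<'E'
from bench import *
import cv2
s=read_state()
for k,v in s.items(): print(k,v)
for n in("side","top","wrist"):
    cv2.imwrite(f"pics/{n}0.png",get_image(n)); p=camera_params(n)
    for k,v in p.items(): print(n,k,v)
E
```

```text
pics
clock 0.0
joints [-9.32414145e-01  3.85547030e-01  6.64649823e-03 -5.29834165e-04
 -1.19399000e+00 -2.58589455e-01]
joint_vel [ 9.31761846e-05 -5.38211357e-05 -1.52588638e-03 -1.86756976e-04
  4.24388681e-04 -3.63717008e-04]
joint_efforts [-9.07180638e-04 -3.92291415e+01  1.88404083e+01  4.18636858e+00
 -4.64248602e-03  2.28727288e-05]
position [ 231.48957688 -579.86592986  203.53090437]
ee_rot [-1.88661034e-01  9.82041678e-01  1.05031542e-03 -2.32147229e-04]
contact_force [0.59355736 0.33070864 0.16804364]
wrist_torque [ 0.03892915 -0.03136266  0.04245946]
gripper_width 85.2852132381342
side mtx [[485.02367691   0.         320.12625998]
 [  0.         485.02367691 230.95995554]
 [  0.           0.           1.        ]]
side rvec [ 2.03235582 -0.62297909  0.32625573]
side tvec [-377.62871589  242.6266182  1139.41575896]
top mtx [[573.8717882    0.         315.01311274]
 [  0.         573.8717882  249.56516422]
 [  0.           0.           1.        ]]
top rvec [ 2.19436136 -2.01001355  0.2160861 ]
top tvec [  51.75457556  523.99123809 1281.56118583]
wrist mtx [[411.82240866   0.         323.7919738 ]
 [  0.         411.82240866 239.37337296]
 [  0.           0.           1.        ]]
wrist tool_from_camera [[-9.53945739e-06 -9.47890381e-01 -3.18596650e-01  8.24118616e+01]
 [ 9.99999963e-01 -9.62120920e-05  2.56308595e-04  6.80673170e-02]
 [-2.73605302e-04 -3.18596635e-01  9.47890347e-01 -1.69243355e+02]
 [ 0.00000000e+00  0.00000000e+00  0.00000000e+00  1.00000000e+00]]
```

View pics/top0.png

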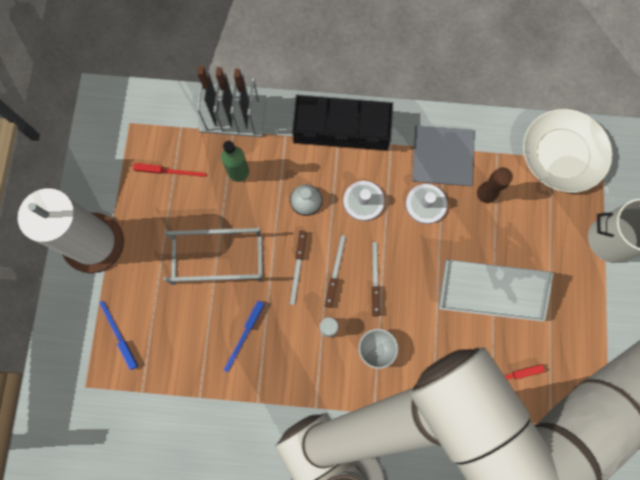

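View pics/side0.png

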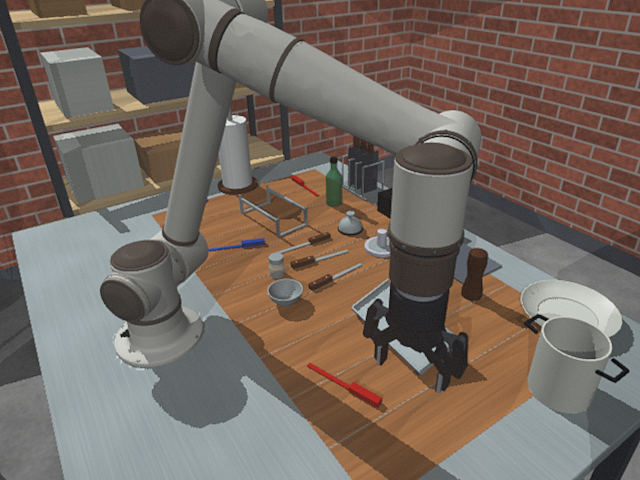

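View pics/wrist0.png

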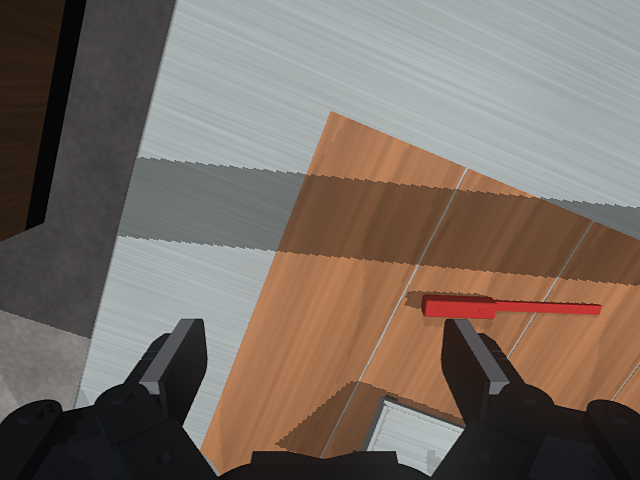

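Top view: three dark-handled skewers near (298,265), (335,270) and (376,280), the rack at (215,255), the bell at (306,200), the presses at (363,200) and (427,203), and the stand at (497,290). The blue and red skewers are look-alikes. Next I write helpers and measure.

```bash
cat > h.py <<'E'
from bench import *
import cv2, numpy as np
from scipy.spatial.transform import Rotation as R
def cam(n, st=None):
    p=camera_params(n)
    if n=="wrist":
        T=np.array(p["tool_from_camera"]); s=st or read_state()
        W=np.eye(4); W[:3,:3]=R.from_quat(s["ee_rot"]).as_matrix(); W[:3,3]=s["position"]
        C=W@T; C=C.copy(); return np.array(p["mtx"]),C[:3,:3],C[:3,3]
    Rm=cv2.Rodrigues(np.array(p["rvec"],float))[0]
    return np.array(p["mtx"]),Rm.T,-Rm.T@np.array(p["tvec"],float)
def ray(c,uv):
    K,Rc,o=c; d=Rc@np.linalg.solve(K,[uv[0],uv[1],1.]); return o,d
def onz(c,uv,z):
    o,d=ray(c,uv); return o+d*(z-o[2])/d[2]
def proj(c,P):
    K,Rc,o=c; q=K@(Rc.T@(np.array(P,float)-o)); return q[:2]/q[2]
def tri(c1,u1,c2,u2):
    o1,d1=ray(c1,u1);o2,d2=ray(c2,u2)
    A=np.stack([d1,-d2],1); t=np.linalg.lstsq(A,o2-o1,rcond=None)[0]
    a,b=o1+d1*t[0],o2+d2*t[1]; return (a+b)/2,np.linalg.norm(a-b)
E
python3 - <<'E'
from h import *
t=cam("top"); s=cam("side")
print("cams",t[2].round(),s[2].round())
for P in [(0,0,0),(500,0,0),(500,300,0),(500,-300,0)]: print(P,proj(t,P).round(),proj(s,P).round())
for n,uv,z in [("stand",(497,290),40),("rack",(215,255),60),("bell",(306,192),60),("p1 grip",(366,194),60),("p2",(430,198),60),("sk1",(298,265),4),("sk2",(335,270),4),("sk3",(376,280),4),("boardTL",(130,125),0),("BR",(606,405),0),("BL",(88,387),0),("TR",(606,160),0)]:
    print(n,onz(t,uv,z).round())
im=cv2.imread("pics/top0.png")
cv2.imwrite("pics/a.png",cv2.resize(im[220:340,420:580],None,fx=5,fy=5,interpolation=cv2.INTER_CUBIC))
cv2.imwrite("pics/b.png",cv2.resize(im[215:335,150:310],None,fx=5,fy=5,interpolation=cv2.INTER_CUBIC))
im=cv2.imread("pics/side0.png")
cv2.imwrite("pics/c.png",cv2.resize(im[150:310,220:430],None,fx=3.8,fy=3.7,interpolation=cv2.INTER_CUBIC))
E
```

```text
cams [ 234.   72. 1364.] [-142. -930.  784.]
(0, 0, 0) [338. 484.] [159. 334.]
(500, 0, 0) [355. 265.] [334. 264.]
(500, 300, 0) [231. 254.] [282. 221.]
(500, -300, 0) [479. 276.] [406. 323.]
stand [ 462. -332.   40.]
rack [483. 327.  60.]
bell [654. 131.  60.]
p1 grip [662. -11.  60.]
p2 [ 665. -163.   60.]
sk1 [487. 136.   4.]
sk2 [483.  46.   4.]
sk3 [467. -54.   4.]
boardTL [812. 597.   0.]
BR [ 224. -599.    0.]
BL [160. 593.   0.]
TR [ 824. -611.    0.]
```

View pics/a.png

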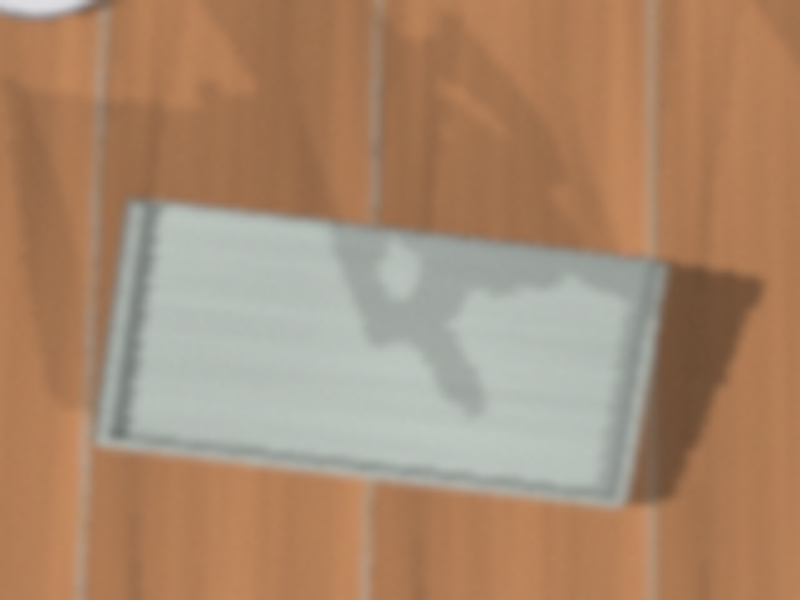

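View pics/b.png

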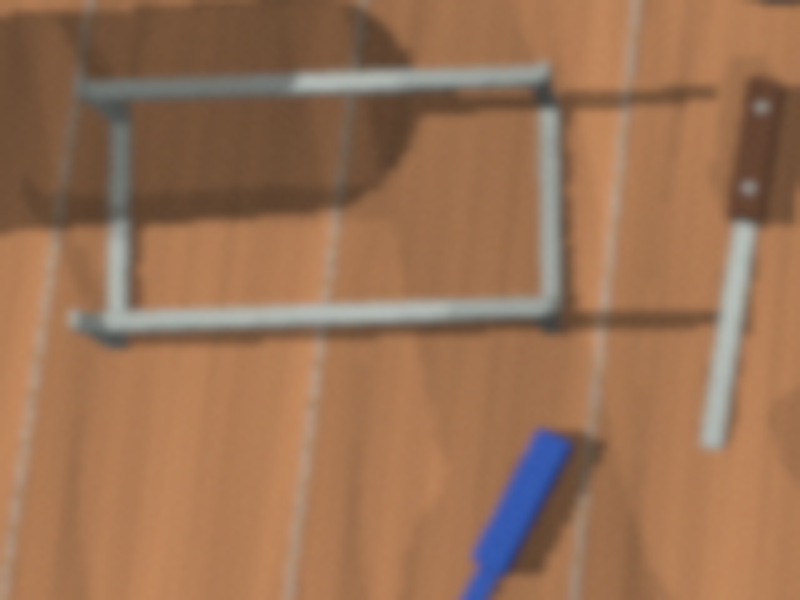

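View pics/c.png

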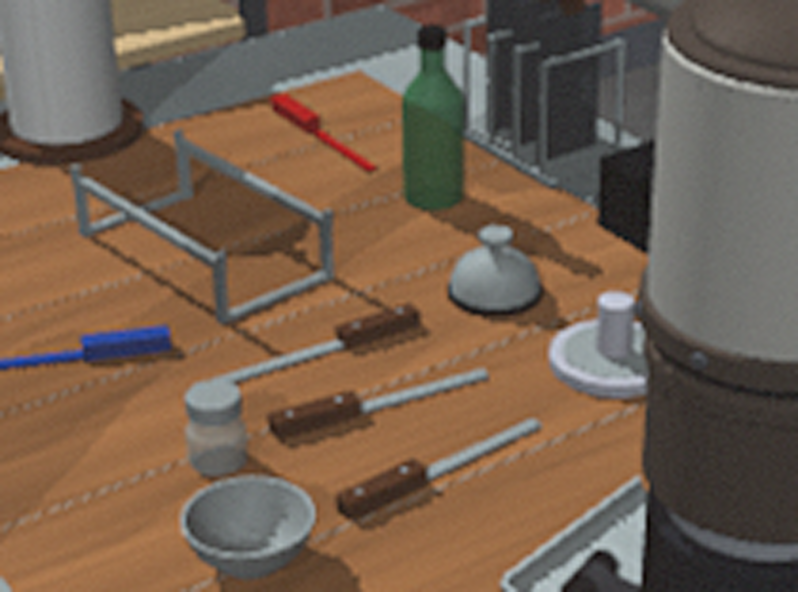

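```bash
cat >> h.py <<'E'
def brown(im):
    hsv=cv2.cvtColor(im,cv2.COLOR_BGR2HSV)
    return cv2.inRange(hsv,(0,70,20),(14,220,115))
def plan(wps, st=None):
    """wps: list of (x,y,z,jawdeg or None) world; prints tool shift in m and yaw deg"""
    s=st or read_state(); M=R.from_quat(s["ee_rot"]).as_matrix(); p=np.array(s["position"])
    ja=np.degrees(np.arctan2(M[1,1],M[0,1])); print("pos",p.round(1),"jaw",ja.round(1),"w",round(s["gripper_width"],1),"t",round(s["clock"],2),"j6",s["joints"][5].round(2),"F",np.array(s["contact_force"]).round(1))
    for x,y,z,j in wps:
        d=M.T@(np.array([x,y,z])-p)/1000
        yw=0 if j is None else -((j-ja+90)%180-90)
        print((x,y,z,j),"->",d.round(4).tolist(),round(yw,1), "reach",round(np.hypot(x,y)))
E
python3 - <<'E'
from h import *
im=cv2.imread("pics/top0.png"); t=cam("top")
m=brown(im); cv2.imwrite("pics/m.png",m)
n,l,st,c=cv2.connectedComponentsWithStats(m)
for i in range(1,n):
    if st[i,4]>40: print(st[i],c[i].round(1),onz(t,c[i],16).round())
plan([(500,0,350,90)])
M=R.from_quat(read_state()["ee_rot"]).as_matrix();print(M.round(2))
E
```

```text
[197  66  12  23 151] [202.6  76.2] [956. 426.  16.]
[216  68  10  22 126] [220.8  78.2] [954. 379.  16.]
[234  69  10  22 119] [238.5  79.4] [955. 333.  16.]
[292 136  99  15 206] [341.7 145.7] [797.  55.  16.]
[117 160  13  37 151] [123.  173.9] [675. 588.  16.]
[261 161  14  19 171] [266.9 169.5] [718. 235.  16.]
[276 160  20  19 240] [284.6 170.3] [720. 191.  16.]
[477 168  35  35 798] [494.5 186. ] [ 724. -328.   16.]
[578 181  26  13  91] [592.9 188.9] [ 738. -569.   16.]
[531 182  22  17 210] [539.8 190.5] [ 723. -439.   16.]
[311 188  13  27  70] [320.2 201.2] [648.  96.  16.]
[445 193  12  15  77] [451.  201.4] [ 676. -223.   16.]
[329 195   8   8  50] [332.2 198.7] [657.  67.  16.]
[385 196   8   9  52] [388.8 200.1] [665. -71.  16.]
[  65  213  107   60 2467] [129.5 244. ] [501. 544.  16.]
[191 215  22  15 268] [201.3 222.1] [570. 379.  16.]
[161 217  21  14 223] [171.8 223.4] [561. 450.  16.]
[184 216   8  14  46] [187.3 223.8] [563. 413.  16.]
[219 216  13  12  93] [223.9 222.8] [573. 324.  16.]
[296 231  15  29 305] [303.3 245.1] [535. 127.  16.]
[ 176  233   82   30 1142] [203.6 245. ] [514. 366.  16.]
[232 268  35  14  65] [253.4 278.4] [444. 238.  16.]
[551 274  17  45 434] [557.4 292.1] [ 474. -482.   16.]
[325 278  17  30 319] [333.2 292.7] [426.  46.  16.]
[372 286  13  30 312] [377.9 301. ] [416. -60.  16.]
[252 302  18  28 131] [261.5 315.1] [359. 209.  16.]
[344 319  20  15 256] [353.5 326.3] [351.  -7.  16.]
[127 342  16  26 111] [135.2 355.1] [241. 490.  16.]
[413 348  66  41 118] [442.1 361.9] [ 288. -217.   16.]
[529 377  60  49 791] [550.4 399. ] [ 227. -466.   16.]
pos [ 231.5 -580.   203.8] jaw 111.8 w 85.7 t 0.15 j6 -0.26 F [-0.3 -0.3 -0.5]
(500, 0, 350, 90) -> [-0.4643, 0.4395, -0.1456] 21.8 reach 500
[[-0.93 -0.37 -0.  ]
 [-0.37  0.93  0.  ]
 [ 0.    0.   -1.  ]]
```

View pics/m.png

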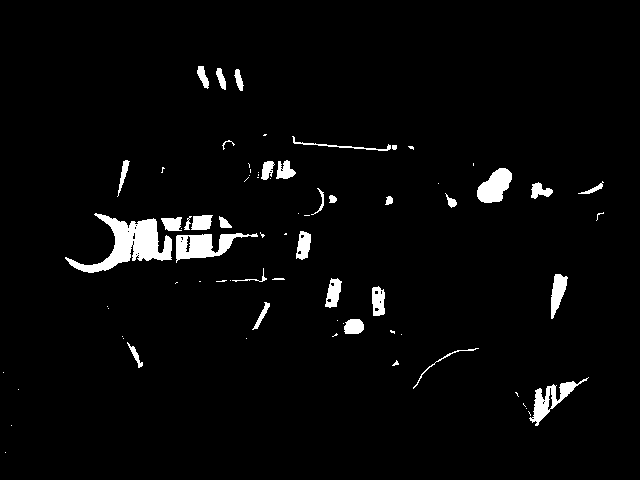

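```bash
python3 -c "
from h import *
plan([(400,30,320,90)])"
```

```text
pos [ 231.5 -580.   203.8] jaw 111.8 w 85.7 t 0.15 j6 -0.26 F [-0.3 -0.3 -0.5]
(400, 30, 320, 90) -> [-0.3825, 0.5043, -0.1154] 21.8 reach 401
```

send_rows(
  translation=[
    [-0.06,0.08,-0.1154],
    [-0.3825,0.5043,-0.1154],
    [-0.3825,0.5043,-0.1154],
    [-0.3825,0.5043,-0.1154],
    [-0.3825,0.5043,-0.1154],
    [-0.3825,0.5043,-0.1154],
    [-0.3825,0.5043,-0.1154],
    [-0.3825,0.5043,-0.1154],
    [-0.3825,0.5043,-0.1154],
    [-0.3825,0.5043,-0.1154],
    [-0.3825,0.5043,-0.1154],
    [-0.3825,0.5043,-0.1154],
  ],
  yaw=[0,21.8,21.8,21.8,21.8,21.8,21.8,21.8,21.8,21.8,21.8,21.8],
  fingers=[100,100,100,100,100,100,100,100,100,100,100,100],
)

```text
clock: 1.35
position: [384.1, -24.5, 312.9]
ee_rot: [0.0, 1.0, 0.001, 0.0]
contact_force: [3.0, -0.4, -0.0]
gripper_width: 51.7
```

```bash
python3 -c "
from h import *
plan([(400,30,320,90)])"
```

```text
pos [384.1 -24.5 312.9] jaw 90.0 w 51.7 t 1.35 j6 -1.93 F [ 3.  -0.4 -0. ]
(400, 30, 320, 90) -> [-0.0159, 0.0545, -0.007] -0.0 reach 401
```

send_rows(
  translation=[
    [-0.016,0.0545,-0.007],
    [-0.016,0.0545,-0.007],
    [-0.016,0.0545,-0.007],
  ],
  yaw=[0,0,0],
  fingers=[100,100,100],
)

```text
clock: 1.65
position: [400.2, 31.4, 319.7]
ee_rot: [-0.002, 1.0, 0.001, -0.0]
contact_force: [-0.1, -0.3, -0.8]
gripper_width: 51.8
```

Run:
```python
from h import *
import pickle
s=read_state(); w=get_image("wrist"); pickle.dump(s,open("w1.pkl","wb"))
cv2.imwrite("pics/w1.png",w); cv2.imwrite("pics/top1.png",get_image("top")); cv2.imwrite("pics/side1.png",get_image("side"))
print(s["position"],s["ee_rot"])
```

```text
[400.18023671  31.42788841 319.73454318] [-1.52553149e-03  9.99998404e-01  8.84144154e-04 -2.89086186e-04]
```

View pics/w1.png

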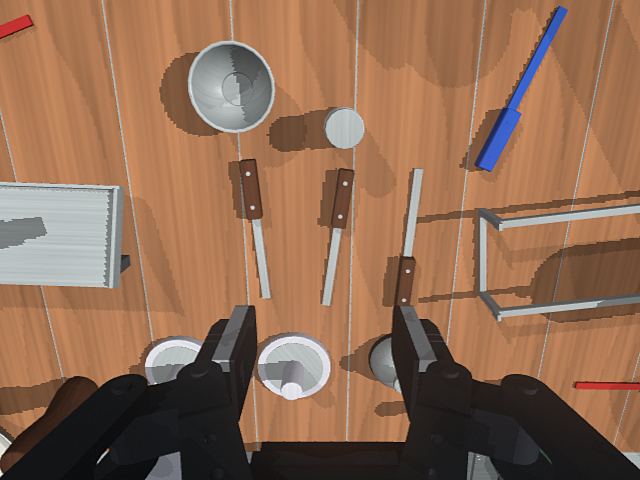

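View pics/top1.png

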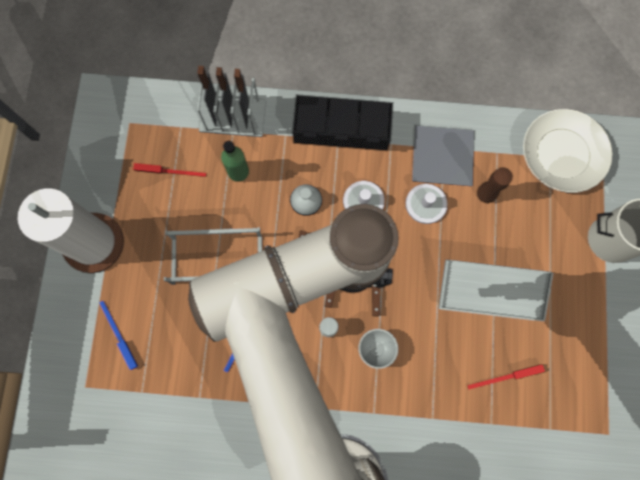

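View pics/side1.png

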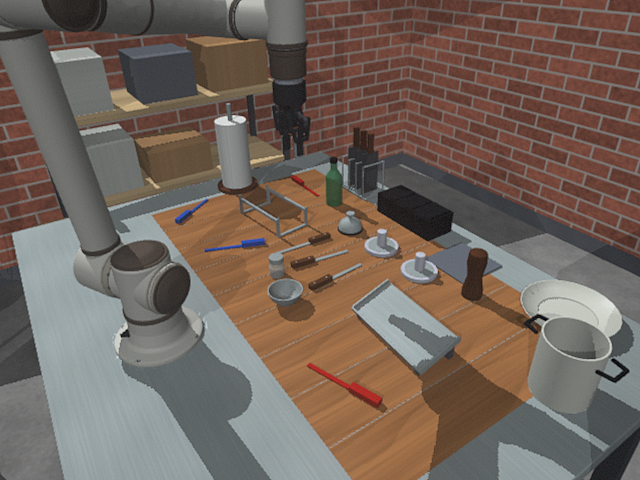

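Wrist view: the three handles are at about (252,188), (342,198) and (405,281), with blade tips at (266,298), (326,305) and (417,170). The second top view shows no fourth skewer. Now I measure them.

Run:
```python
from h import *
import pickle
s=pickle.load(open("w1.pkl","rb")); c=cam("wrist",s); im=cv2.imread("pics/w1.png"); t=cam("top"); sd=cam("side")
m=brown(im); m=cv2.morphologyEx(m,cv2.MORPH_CLOSE,np.ones((3,3)))
n,l,st,ce=cv2.connectedComponentsWithStats(m)
for i in range(1,n):
    if 300<st[i,4]<1500: 
        r=cv2.minAreaRect(np.argwhere(l==i)[:,::-1].astype(np.float32)); print("comp",st[i],onz(c,r[0],16).round(1),[onz(c,b,16)[:2].round(0).tolist() for b in cv2.boxPoints(r)])
for nm,uv in [("A",(266,298)),("B",(326,305)),("C",(417,170))]: print(nm,"tip",onz(c,uv,4).round(1))
# rack corners, rails tops wrist + top
for uv in [(480,210),(503,226),(478,290),(500,317)]: print("rack wrist",uv,onz(c,uv,60).round(1))
im0=cv2.imread("pics/top0.png")
for uv in [(150+85/5,215+90/5),(150+548/5,215+72/5),(150+72/5,215+320/5),(150+558/5,215+305/5)]: print("rack top",onz(t,uv,60).round(1), onz(t,uv,68).round(1))
for uv,z in [((420+130/5,220+200/5),59),((420+667/5,220+262/5),59),((420+98/5,220+442/5),21),((420+628/5,220+505/5),21)]: print("deck",onz(t,uv,z).round(1))
cv2.imwrite("pics/d.png",cv2.resize(cv2.imread("pics/side1.png")[190:370,250:480],None,fx=3.4,fy=3.3,interpolation=cv2.INTER_CUBIC))
cv2.imwrite("pics/e.png",cv2.resize(im[180:340,440:640],None,fx=4,fy=3.7,interpolation=cv2.INTER_CUBIC))
```

```text
comp [ 266  111   48   41 1169] [351.6  -3.9  16. ] [[338.0, -35.0], [327.0, 20.0], [365.0, 28.0], [377.0, -29.0]]
comp [ 229  159   34   61 1244] [415.2 -59.4  16. ] [[383.0, -78.0], [379.0, -46.0], [449.0, -40.0], [454.0, -74.0]]
comp [ 318  168   36   90 1421] [442.5  43.5  16. ] [[496.0, 19.0], [387.0, 34.0], [392.0, 67.0], [502.0, 54.0]]
comp [578 190  62  14 338] [423.7 366.8  16. ] [[425.0, 331.0], [414.0, 399.0], [423.0, 403.0], [434.0, 334.0]]
comp [509 199  67  13 342] [432.9 289.9  16. ] [[432.0, 250.0], [425.0, 327.0], [434.0, 330.0], [441.0, 252.0]]
comp [556 303  84  20 807] [575.7 386.1  16. ] [[574.0, 331.0], [560.0, 436.0], [577.0, 442.0], [592.0, 336.0]]
comp [421 319  50  62 586] [638.3 185.4  16. ] [[606.0, 137.0], [579.0, 167.0], [672.0, 236.0], [702.0, 205.0]]
comp [ 471  374  108   43 1342] [697.8 312.8  16. ] [[710.0, 235.0], [657.0, 236.0], [686.0, 389.0], [740.0, 393.0]]
A tip [561.3 -42.8   4. ]
B tip [571.3  35.5   4. ]
C tip [394.2 141.8   4. ]
rack wrist (480, 210) [428.1 199.9  60. ]
rack wrist (503, 226) [446.  227.1  60. ]
rack wrist (478, 290) [522.6 209.3  60. ]
rack wrist (500, 317) [557.4 239.4  60. ]
rack top [525.9 445.8  60. ] [524.1 443.5  68. ]
rack top [553.5 230.9  60. ] [551.5 229.9  68. ]
rack top [417.4 436.3  60. ] [416.2 434.   68. ]
rack top [443.9 214.4  60. ] [442.6 213.5  68. ]
deck [ 518.8 -207.2   59. ]
deck [ 511.3 -455.1   59. ]
deck [ 410.2 -204.9   21. ]
deck [ 402.4 -452.3   21. ]
```

View pics/d.png

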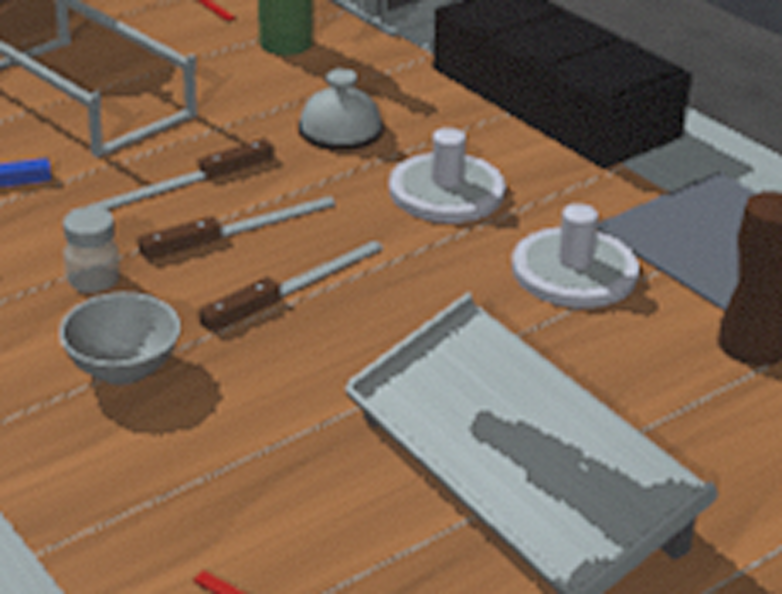

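View pics/e.png

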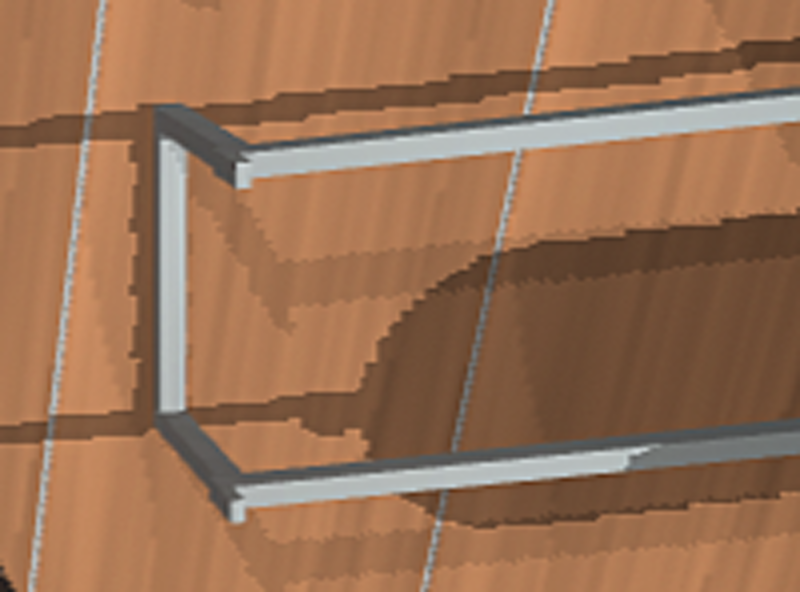

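Run:
```python
from h import *
import pickle
s=pickle.load(open("w1.pkl","rb")); c=cam("wrist",s); t=cam("top")
print("B",onz(c,(342,198.5),16),"C hb",onz(c,(408,257),16))
im=cv2.imread("pics/top0.png"); m=brown(im)
n,l,st,ce=cv2.connectedComponentsWithStats(cv2.morphologyEx(m,cv2.MORPH_CLOSE,np.ones((3,3))))
for i in range(1,n):
    if 290<st[i,4]<400 and st[i,2]<20: print(ce[i],onz(t,ce[i],14).round(1),l[0,0])
for uv in [(500,226),(500,314)]: print("stop",onz(c,uv,68).round(1),onz(c,uv,60).round(1))
plan([(515,129,120,84),(515,129,60,84),(515,129,2,84)])
```

```text
B [425.88279083  53.51421405  16.        ] C hb [499.11258924 135.94310102  16.        ]
[303.11145511 245.08978328] [535.1 127.8  14. ] 0
[333.13414634 292.50304878] [426.7  46.4  14. ] 0
[377.93125 300.875  ] [416.1 -60.6  14. ] 0
stop [443.6 220.3  68. ] [446.  223.9  60. ]
stop [549.1 234.9  68. ] [553.5 238.8  60. ]
pos [399.6  29.  319.7] jaw 89.9 w 51.4 t 1.8 j6 -2.05 F [-0.6 -0.1  0.3]
(515, 129, 120, 84) -> [-0.1154, 0.0998, 0.1998] 5.9 reach 531
(515, 129, 60, 84) -> [-0.1154, 0.0997, 0.2598] 5.9 reach 531
(515, 129, 2, 84) -> [-0.1155, 0.0997, 0.3178] 5.9 reach 531
```

Run:
```python
from h import *
im=cv2.imread("pics/w1.png")
cv2.imwrite("pics/f.png",cv2.resize(im[150:320,230:430],None,fx=4,fy=3.5,interpolation=cv2.INTER_NEAREST))
```

```text
(no output)
```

View pics/f.png

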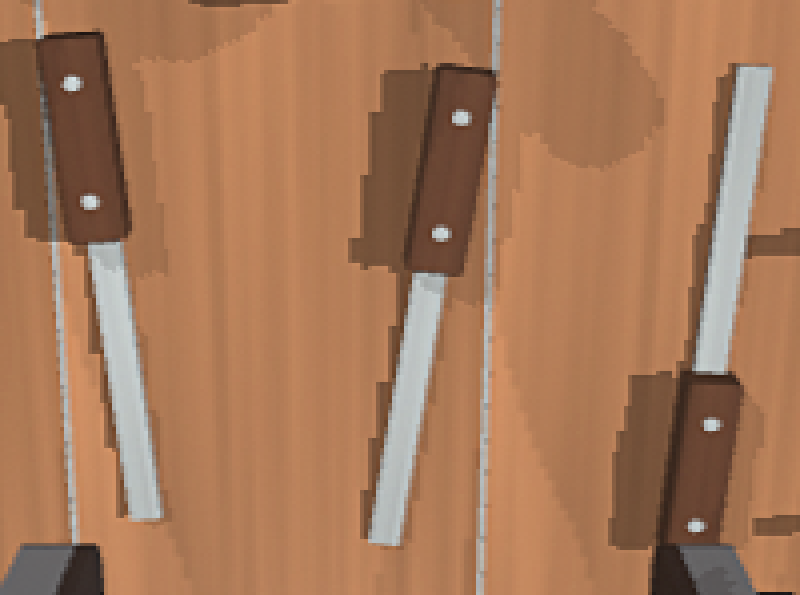

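Run:
```python
from h import *
import pickle
s=read_state(); w=get_image("wrist"); pickle.dump(s,open("w2.pkl","wb")); cv2.imwrite("pics/w2.png",w)
s2=read_state(); print(s["position"],s2["position"])
cv2.imwrite("pics/g.png",cv2.resize(w[150:320,230:430],None,fx=4,fy=3.5,interpolation=cv2.INTER_NEAREST))
c=cam("wrist",s)
old=cam("wrist",pickle.load(open("w1.pkl","rb")))
for cc in (old,c):
  for nm,uv,z in [("Ah",(251.2,189.1),16),("At",(267.2,298.6),4),("Bh",(343,199),16),("Bt",(326.5,305.7),4),("Cb",(407.5,256.6),16),("Ct",(418.2,168.9),4)]: print(nm,onz(cc,uv,z).round(1))
```

```text
[399.58475442  29.03173054 319.68285033] [399.63739347  28.81762345 319.78028828]
Ah [415.  -52.3  16. ]
At [562.2 -41.2   4. ]
Bh [426.5  54.7  16. ]
Bt [572.4  36.2   4. ]
Cb [498.6 135.3  16. ]
Ct [392.9 143.1   4. ]
Ah [414.  -54.8  16. ]
At [561.2 -44.4   4. ]
Bh [426.   52.1  16. ]
Bt [571.7  32.9   4. ]
Cb [498.4 132.4  16. ]
Ct [392.8 140.6   4. ]
```

View pics/g.png

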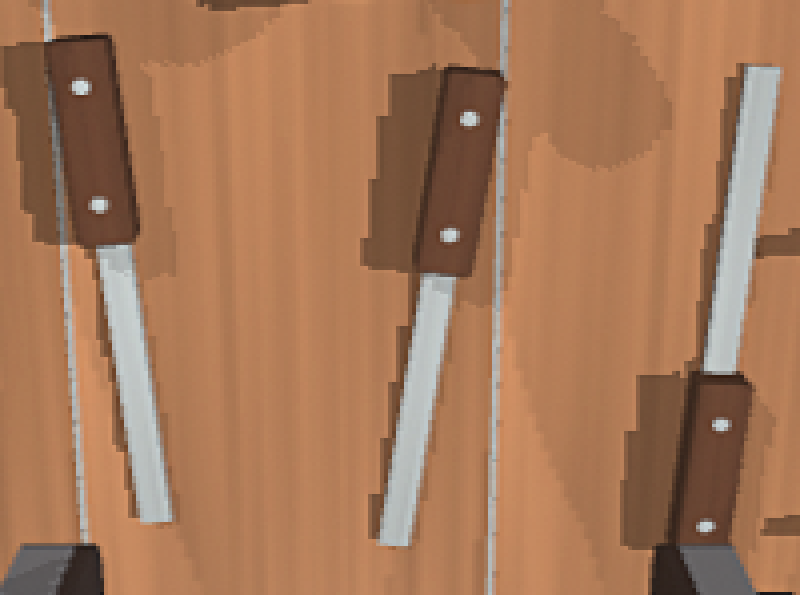

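Run:
```python
from h import *
im=cv2.imread("pics/top0.png"); t=cam("top"); s=cam("side")
print(onz(t,(292.4,304.4),4), onz(t,(343,236),4))
cv2.imwrite("pics/i.png",cv2.resize(im[215:335,285:405],None,fx=5,fy=5,interpolation=cv2.INTER_NEAREST))
cv2.imwrite("pics/j.png",cv2.resize(cv2.imread("pics/side1.png")[210:300,255:375],None,fx=6,fy=6,interpolation=cv2.INTER_NEAREST))
```

```text
[391.31021074 140.26150612   4.        ] [568.47925224  33.43225498   4.        ]
```

View pics/i.png

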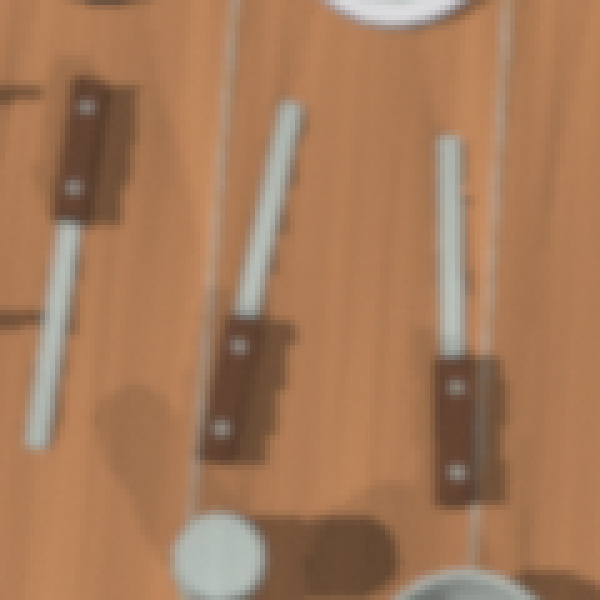

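View pics/j.png

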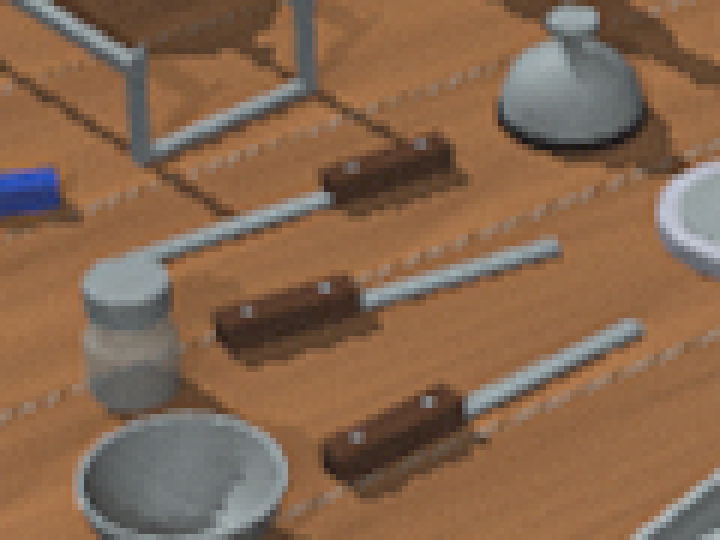

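Run:
```python
from h import *
t=cam("top")
for nm,h,tp in [("A",(376.2,301.4),(374.6,242.6)),("B",(331.2,292.6),(343.2,235.6)),("C",(301,245),(292.4,304))]:
    a=onz(t,h,15);b=onz(t,tp,4); print(nm,a.round(1),b.round(1),np.hypot(*(b-a)[:2]).round(1),np.degrees(np.arctan2(b[1]-a[1],b[0]-a[0])).round(1))
```

```text
A [414.4 -56.5  15. ] [558.7 -44.4   4. ] 144.9 4.8
B [425.9  50.9  15. ] [569.5  33.    4. ] 144.7 -7.1
C [534.7 132.8  15. ] [392.3 140.4   4. ] 142.6 177.0
```

Run:
```python
from h import *
plan([(514,134,90,86.5),(514,134,2.5,86.5)])
```

```text
pos [399.6  28.8 319.8] jaw 89.9 w 51.7 t 1.85 j6 -2.05 F [ 0.2 -0.2 -0.1]
(514, 134, 90, 86.5) -> [-0.1142, 0.1051, 0.2299] 3.4 reach 531
(514, 134, 2.5, 86.5) -> [-0.1142, 0.1049, 0.3174] 3.4 reach 531
```

send_rows(
  translation=[
    [-0.1142,0.1051,0.2],
    [-0.1142,0.1051,0.2],
    [-0.1142,0.1051,0.2],
    [-0.1142,0.1051,0.2],
    [-0.1142,0.1051,0.22],
    [-0.1142,0.1051,0.24],
    [-0.1142,0.105,0.26],
    [-0.1142,0.105,0.28],
    [-0.1142,0.105,0.295],
    [-0.1142,0.105,0.295],
  ],
  yaw=[3.4,3.4,3.4,3.4,3.4,3.4,3.4,3.4,3.4,3.4],
  fingers=[100,100,100,100,100,100,100,100,100,100],
)

```text
clock: 2.85
position: [512.5, 131.6, 22.8]
ee_rot: [0.032, 0.999, -0.001, -0.003]
contact_force: [-1.5, -0.2, 0.8]
gripper_width: 51.9
```

Run:
```python
from h import *
plan([(514,134,2.5,86.5)])
cv2.imwrite("pics/w3.png",get_image("wrist"))
```

```text
pos [512.5 131.6  22.8] jaw 86.3 w 51.9 t 2.85 j6 -2.19 F [-1.5 -0.2  0.8]
(514, 134, 2.5, 86.5) -> [-0.0014, 0.0025, 0.0203] -0.2 reach 531
```

View pics/w3.png

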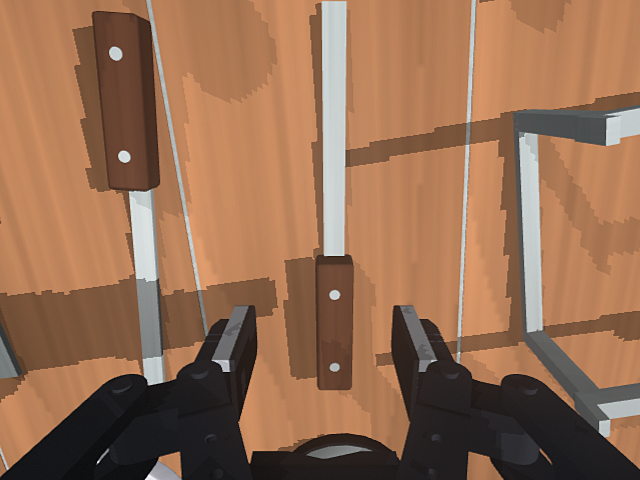

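The handle is at (334,320) between the jaws, which are at about 250 and 397. I go down and close.

send_rows(
  translation=[
    [-0.0014,0.004,0.01],
    [-0.0014,0.004,0.017],
    [-0.0014,0.004,0.0195],
    [-0.0014,0.004,0.0195],
    [-0.0014,0.004,0.0195],
    [-0.0014,0.004,0.0195],
    [-0.0014,0.004,0.0195],
    [-0.0014,0.004,0.0195],
    [-0.0014,0.004,0.0195],
  ],
  yaw=[0,0,0,0,0,0,0,0,0],
  fingers=[100,100,100,180,255,255,255,255,255],
)

```text
clock: 3.8
position: [515.3, 136.3, 4.9]
ee_rot: [0.032, 0.999, 0.0, -0.001]
contact_force: [0.4, 0.7, 0.4]
gripper_width: 0.0
```

send_rows(
  translation=[
    [0,0,-0.02],
    [0,0,-0.06],
    [0,0,-0.1],
    [0,0,-0.14],
    [0,0,-0.14],
  ],
  yaw=[0,0,0,0,0],
  fingers=[255,255,255,255,255],
)

```text
clock: 4.3
position: [519.3, 137.9, 151.2]
ee_rot: [0.031, 0.999, 0.003, 0.005]
contact_force: [0.8, 0.8, -0.9]
gripper_width: 0.1
```

Run:
```python
from h import *
import pickle
s=read_state(); w=get_image("wrist"); pickle.dump(s,open("w4.pkl","wb")); cv2.imwrite("pics/w4.png",w)
plan([(484,391,140,97)])
```

```text
pos [517.2 137.2 148.1] jaw 86.4 w -0.2 t 4.35 j6 -2.2 F [-0.5  0.3 -1.4]
(484, 391, 140, 97) -> [0.0493, 0.2512, 0.009] -10.6 reach 622
```

View pics/w4.png

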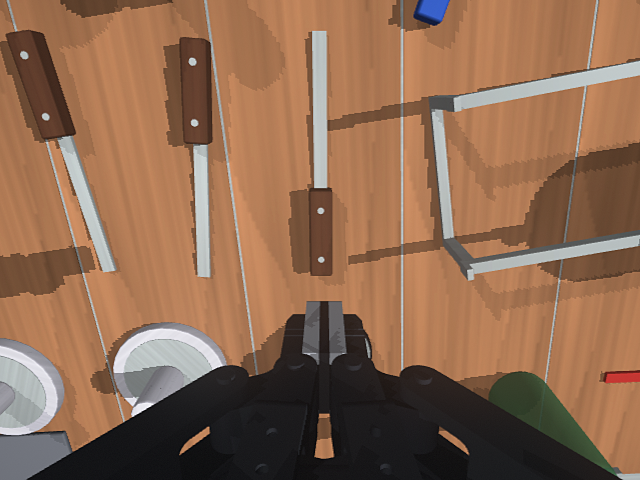

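Run:
```python
from h import *
import pickle
s=pickle.load(open("w4.pkl","rb")); c=cam("wrist",s)
print(s["position"])
print("TCP px",proj(c,s["position"]))
print("hand c",onz(c,(321,232),16).round(1),"end",onz(c,(320,275),16).round(1),"b",onz(c,(320,188),16).round(1),"tip",onz(c,(319,31),4).round(1))
```

```text
[519.31328879 137.86442639 151.23498969]
TCP px [324.10517829 292.75657099]
hand c [534.4 135.6  16. ] end [570.7 132.4  16. ] b [499.8 137.1  16. ] tip [392.6 143.4   4. ]
```

Run:
```python
from h import *
plan([(519,135,25,86.5),(519,135,1,86.5)])
```

```text
pos [517.2 137.2 148.1] jaw 86.4 w -0.2 t 4.35 j6 -2.2 F [-0.5  0.3 -1.4]
(519, 135, 25, 86.5) -> [-0.0014, -0.0026, 0.1231] -0.1 reach 536
(519, 135, 1, 86.5) -> [-0.0013, -0.0027, 0.1471] -0.1 reach 536
```

send_rows(
  translation=[
    [-0.0014,-0.0026,0.01],
    [-0.0014,-0.0026,0.04],
    [-0.0014,-0.0026,0.08],
    [-0.0014,-0.0026,0.11],
    [-0.0014,-0.0026,0.125],
    [-0.0014,-0.0026,0.14],
    [-0.0014,-0.0026,0.1465],
    [-0.0014,-0.0026,0.1465],
    [-0.0014,-0.0026,0.1465],
  ],
  yaw=[0,0,0,0,0,0,0,0,0],
  fingers=[130,130,130,130,130,130,130,130,130],
)

```text
clock: 5.25
position: [519.0, 134.9, 1.2]
ee_rot: [0.032, 0.999, 0.002, 0.002]
contact_force: [0.5, 0.7, 0.1]
gripper_width: 42.1
```

Run:
```python
from h import *
plan([(519,135,1,86.5)])
a=get_image("wrist");b=get_image("side"); cv2.imwrite("pics/w5.png",a)
cv2.imwrite("pics/s5.png",cv2.resize(b[170:300,240:400],None,fx=5,fy=4.6,interpolation=cv2.INTER_NEAREST))
```

```text
pos [519.  134.9   1.2] jaw 86.4 w 42.1 t 5.25 j6 -2.19 F [0.5 0.7 0.1]
(519, 135, 1, 86.5) -> [-0.0, 0.0001, 0.0002] -0.1 reach 536
```

View pics/w5.png

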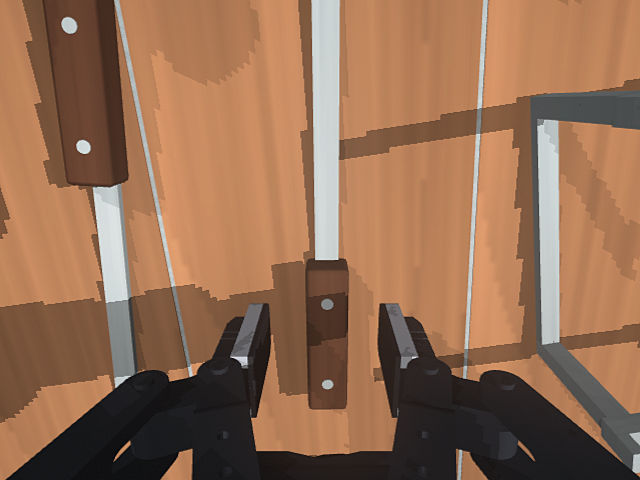

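View pics/s5.png

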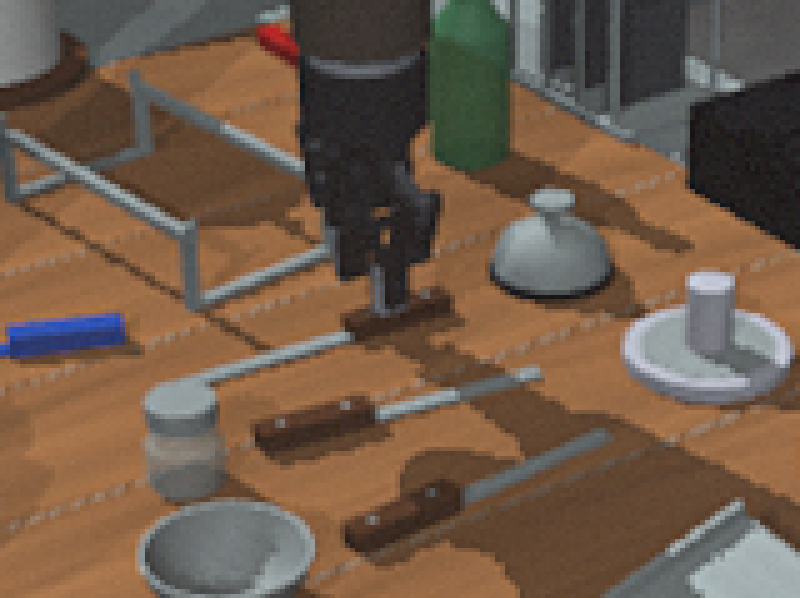

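Run:
```python
from h import *
s=cam("side")
for z in (0,7,14,20): print(z,proj(s,(519,114-4,z)).round(1))
print(proj(s,(534,135,16)), proj(s,(570,132,16)))
```

```text
0 [318.4 245.1]
7 [318.4 243.1]
14 [318.3 241.2]
20 [318.3 239.5]
[317.93410838 235.54677018] [328.26393171 232.43441832]
```

```bash
python3 - <<'E'
from h import *
p=camera_params("wrist");T=np.array(p["tool_from_camera"]);K=np.array(p["mtx"])
def pt(q):
    c=np.linalg.inv(T)@np.r_[q,1]; u=K@c[:3]; return (u[:2]/u[2]).round(1)
for w in (0,-10,10,-20.5,20.5,-26):
  for x in(11,-11):
    print(w,x,[ (z,pt((x,w,z)).tolist()) for z in (0,-8,-20)])
E
python3 - <<'E'
import sys; sys.path.insert(0,'.')
from h import *
a=cv2.imread("pics/w4.png")
cv2.imwrite("pics/k.png",cv2.resize(a[280:420,240:410],None,fx=4.5,fy=4.2,interpolation=cv2.INTER_NEAREST))
E
```

```text
0 11 [(0, [324.1, 270.3]), (-8, [324.1, 277.6]), (-20, [324.2, 289.9])]
0 -11 [(0, [324.1, 314.4]), (-8, [324.1, 323.2]), (-20, [324.2, 338.0])]
-10 11 [(0, [301.6, 270.3]), (-8, [300.7, 277.6]), (-20, [299.1, 289.9])]
-10 -11 [(0, [302.4, 314.4]), (-8, [301.6, 323.2]), (-20, [300.1, 338.0])]
10 11 [(0, [346.6, 270.3]), (-8, [347.6, 277.6]), (-20, [349.3, 289.9])]
10 -11 [(0, [345.8, 314.3]), (-8, [346.7, 323.2]), (-20, [348.2, 338.0])]
-20.5 11 [(0, [278.0, 270.3]), (-8, [276.1, 277.7]), (-20, [272.8, 289.9])]
-20.5 -11 [(0, [279.7, 314.4]), (-8, [277.9, 323.2]), (-20, [274.9, 338.0])]
20.5 11 [(0, [370.2, 270.3]), (-8, [372.2, 277.6]), (-20, [375.6, 289.9])]
20.5 -11 [(0, [368.5, 314.3]), (-8, [370.4, 323.2]), (-20, [373.5, 338.0])]
-26 11 [(0, [265.6, 270.4]), (-8, [263.1, 277.7]), (-20, [259.0, 289.9])]
-26 -11 [(0, [267.8, 314.4]), (-8, [265.5, 323.2]), (-20, [261.6, 338.0])]
```

View pics/k.png

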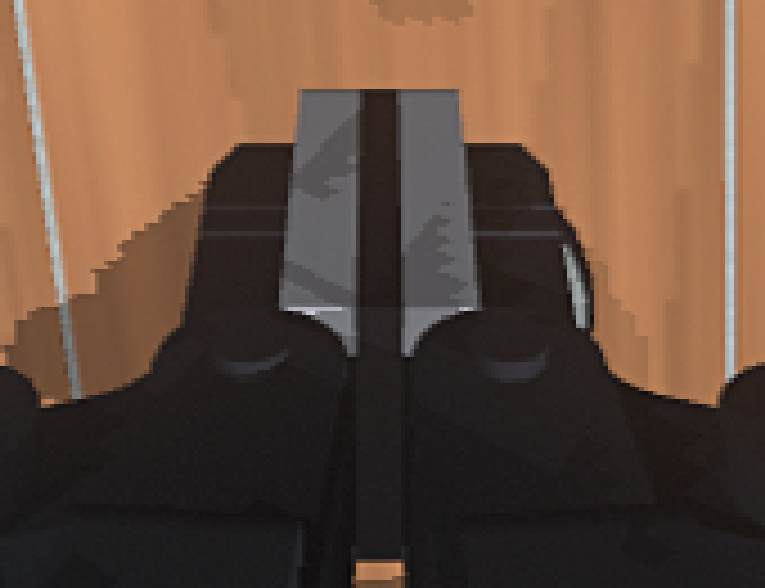

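send_rows(
  translation=[
    [0,0,0],
    [0,0,0],
    [0,0,0],
    [0,0,0],
  ],
  yaw=[0,0,0,0],
  fingers=[255,255,255,255],
)

```text
clock: 5.75
position: [519.6, 135.4, 2.4]
ee_rot: [0.032, 0.999, 0.003, 0.003]
contact_force: [-0.3, 0.2, -1.0]
gripper_width: 0.0
```

Run:
```python
from h import *
a=get_image("wrist");b=get_image("side"); cv2.imwrite("pics/w6.png",a[200:460,180:480])
cv2.imwrite("pics/s6.png",cv2.resize(b[200:260,280:360],None,fx=9,fy=9,interpolation=cv2.INTER_CUBIC))
```

```text
(no output)
```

View pics/w6.png

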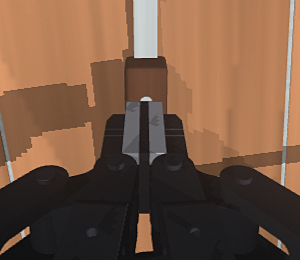

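View pics/s6.png

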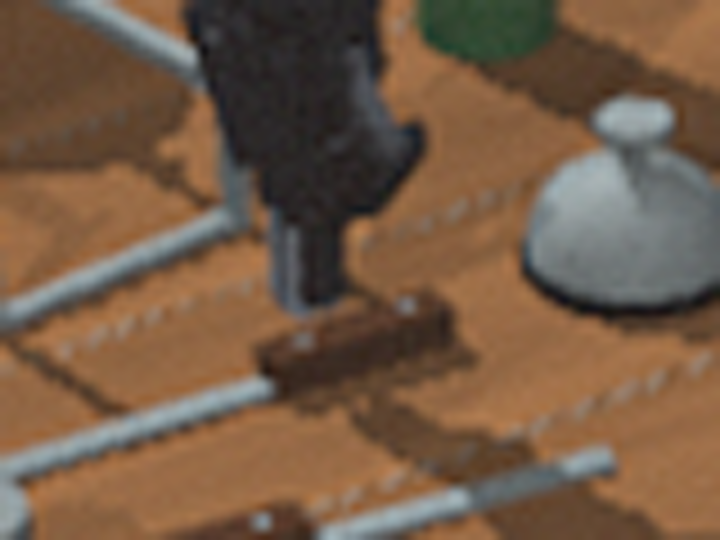

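The fingers closed above the handle: in the zoomed side view the tip is at (310,305), over the handle top. So the finger ends sit higher than the reported TCP. I measure the offset by gently touching a clear patch of board.

send_rows(
  translation=[
    [0,0,-0.03],
    [0,-0.048,-0.03],
    [0,-0.048,-0.03],
    [0,-0.048,-0.01],
    [0,-0.048,0.002],
    [0,-0.048,0.008],
    [0,-0.048,0.01],
    [0,-0.048,0.012],
    [0,-0.048,0.012],
  ],
  yaw=[0,0,0,0,0,0,0,0,0],
  fingers=[255,255,255,255,255,255,255,255,255],
)

```text
clock: 6.75
position: [516.7, 87.7, -10.0]
ee_rot: [0.031, 0.999, 0.002, 0.003]
contact_force: [-1.0, 0.2, -0.1]
gripper_width: 0.0
```

Run:
```python
from h import *
plan([])
a=get_image("wrist");b=get_image("side"); cv2.imwrite("pics/w7.png",a[200:460,180:480])
cv2.imwrite("pics/s7.png",cv2.resize(b[200:260,280:360],None,fx=9,fy=9,interpolation=cv2.INTER_CUBIC))
```

```text
pos [516.7  87.7 -10. ] jaw 86.4 w 0.0 t 6.75 j6 -2.11 F [-1.   0.2 -0.1]
```

View pics/s7.png

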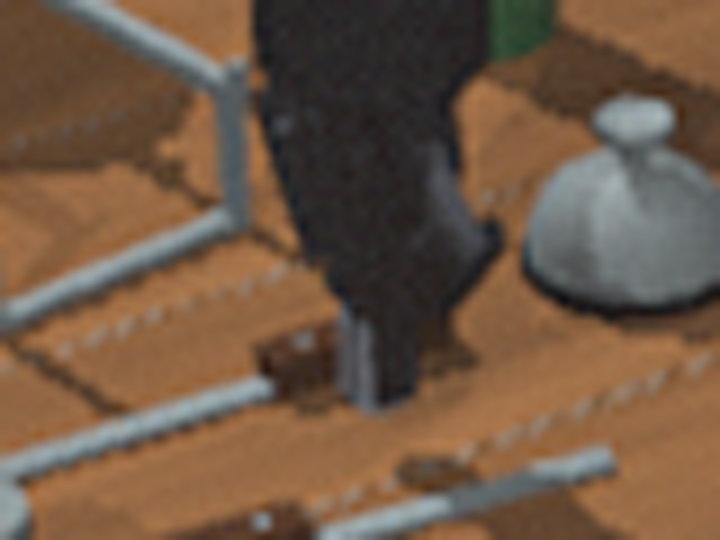

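send_rows(
  translation=[
    [0,0,0.003],
    [0,0,0.006],
    [0,0,0.006],
  ],
  yaw=[0,0,0],
  fingers=[255,255,255],
)

```text
clock: 7.15
position: [516.6, 87.6, -16.0]
ee_rot: [0.032, 0.999, 0.002, 0.003]
contact_force: [0.4, -0.2, -0.2]
gripper_width: 0.0
```

send_rows(
  translation=[
    [0,0,0.002],
    [0,0,0.004],
    [0,0,0.004],
  ],
  yaw=[0,0,0],
  fingers=[255,255,255],
)

```text
clock: 7.45
position: [516.3, 87.5, -20.4]
ee_rot: [0.032, 0.999, 0.002, 0.002]
contact_force: [0.5, -0.5, -0.2]
gripper_width: 0.1
```

send_rows(
  translation=[
    [0,0,0.002],
    [0,0,0.003],
    [0,0,0.003],
  ],
  yaw=[0,0,0],
  fingers=[255,255,255],
)

```text
clock: 7.75
position: [516.2, 87.4, -23.6]
ee_rot: [0.032, 0.999, 0.002, 0.002]
contact_force: [0.1, 1.6, -0.0]
gripper_width: 0.2
```

Run:
```python
from h import *
plan([])
b=get_image("side")
cv2.imwrite("pics/s8.png",cv2.resize(b[200:260,280:360],None,fx=9,fy=9,interpolation=cv2.INTER_CUBIC))
```

```text
pos [516.2  87.4 -23.6] jaw 86.4 w 0.2 t 7.75 j6 -2.11 F [ 0.1  1.6 -0. ]
```

View pics/s8.png

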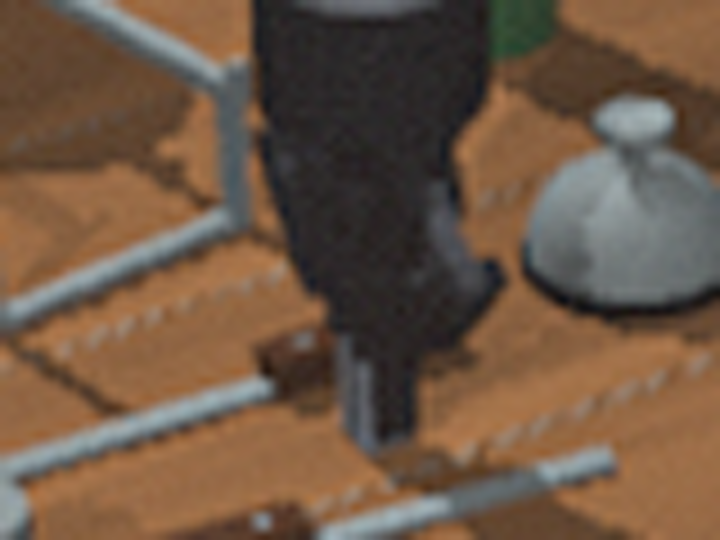

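send_rows(
  translation=[
    [0,0,0.0015],
    [0,0,0.003],
    [0,0,0.003],
  ],
  yaw=[0,0,0],
  fingers=[255,255,255],
)

```text
clock: 8.1
position: [516.4, 87.5, -26.5]
ee_rot: [0.032, 0.999, 0.002, 0.002]
contact_force: [-0.2, 0.1, 0.1]
gripper_width: 0.3
```

send_rows(
  translation=[
    [0,0,0.001],
    [0,0,0.002],
    [0,0,0.002],
  ],
  yaw=[0,0,0],
  fingers=[255,255,255],
)

```text
clock: 8.4
position: [516.4, 87.5, -26.6]
ee_rot: [0.031, 1.0, 0.002, 0.002]
contact_force: [-5.1, 0.0, 14.6]
gripper_width: 0.0
```

Contact at TCP z = -26.6, so the real fingertips are about 26.5 mm behind the reported TCP. I'll use that offset from here on.

send_rows(
  translation=[
    [0,0,-0.03],
    [0,0.0,-0.06],
    [-0.002,0.048,-0.06],
    [-0.002,0.048,-0.04],
    [-0.002,0.048,-0.015],
    [-0.002,0.048,-0.005],
    [-0.002,0.048,-0.002],
    [-0.002,0.048,-0.002],
    [-0.002,0.048,-0.002],
  ],
  yaw=[0,0,0,0,0,0,0,0,0],
  fingers=[130,130,130,130,130,130,130,130,130],
)

```text
clock: 9.3
position: [522.1, 135.4, -23.7]
ee_rot: [0.031, 1.0, 0.002, 0.003]
contact_force: [-0.6, -0.3, -0.2]
gripper_width: 42.0
```

send_rows(
  translation=[
    [0,0,0],
    [0,0,0],
    [0,0,0],
    [0,0,0],
    [0,0,0],
  ],
  yaw=[0,0,0,0,0],
  fingers=[255,255,255,255,255],
)

```text
clock: 9.8
position: [522.8, 135.7, -22.5]
ee_rot: [0.031, 1.0, 0.003, 0.004]
contact_force: [-0.8, -0.1, 6.5]
gripper_width: 16.0
```

send_rows(
  translation=[
    [0,0,-0.02],
    [0,0,-0.05],
    [0,0,-0.09],
    [0,0,-0.13],
    [0,0,-0.15],
    [0,0,-0.15],
  ],
  yaw=[0,0,0,0,0,0],
  fingers=[255,255,255,255,255,255],
)

```text
clock: 10.4
position: [523.5, 135.9, 131.1]
ee_rot: [0.031, 0.999, 0.005, 0.007]
contact_force: [-0.1, -0.6, -1.0]
gripper_width: 16.1
```

Run:
```python
from h import *
import pickle
s=read_state(); w=get_image("wrist"); pickle.dump(s,open("w9.pkl","wb")); cv2.imwrite("pics/w9.png",w)
plan([])
```

```text
pos [522.  135.2 128.6] jaw 86.4 w 16.1 t 10.45 j6 -2.19 F [-0.  -0.5 -1.6]
```

View pics/w9.png

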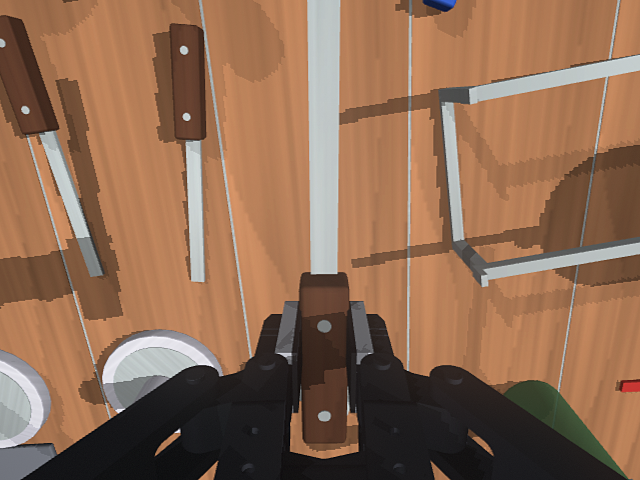

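Run:
```python
from h import *
plan([(520,395,130,97)])
```

```text
pos [522.  135.2 128.6] jaw 86.4 w 16.1 t 10.45 j6 -2.19 F [-0.  -0.5 -1.6]
(520, 395, 130, 97) -> [0.0181, 0.2591, 0.0006] -10.6 reach 653
```

send_rows(
  translation=[
    [0.003,0.04,0],
    [0.006,0.085,0],
    [0.01,0.13,0],
    [0.012,0.175,0],
    [0.0181,0.22,0],
    [0.0181,0.25,0],
    [0.0181,0.2591,0],
    [0.0181,0.2591,0],
    [0.0181,0.2591,0],
  ],
  yaw=[-2,-4,-6,-8,-10.6,-10.6,-10.6,-10.6,-10.6],
  fingers=[255,255,255,255,255,255,255,255,255],
)

```text
clock: 11.35
position: [519.4, 393.4, 129.0]
ee_rot: [-0.061, 0.998, 0.002, 0.004]
contact_force: [0.5, -1.3, -0.3]
gripper_width: 16.3
```

Run:
```python
from h import *
import pickle
s=read_state(); w=get_image("wrist"); pickle.dump(s,open("w10.pkl","wb")); cv2.imwrite("pics/w10.png",w)
plan([])
```

```text
pos [519.7 393.2 129.6] jaw 97.0 w 15.9 t 11.4 j6 -2.35 F [ 0.9  0.5 -0.3]
```

View pics/w10.png

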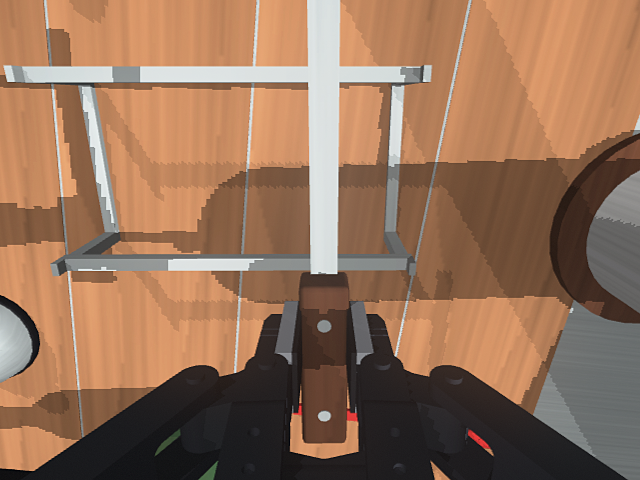

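Run:
```python
from h import *
import pickle
s=pickle.load(open("w10.pkl","rb")); c=cam("wrist",s)
im=cv2.imread("pics/w10.png")
out=np.vstack([cv2.resize(im[50:110,0:140],None,fx=5,fy=5),]); 
row=lambda y,x:cv2.resize(im[y:y+60,x:x+80],None,fx=5,fy=5,interpolation=cv2.INTER_NEAREST)
cv2.imwrite("pics/l.png",np.vstack([np.hstack([row(45,0),row(45,370)]),np.hstack([row(235,40),row(235,360)])]))
P={}
for nm,uv in [("nl",(6,74)),("nr",(430,74)),("fl",(55,267)),("fr",(413,266))]: P[nm]=onz(c,uv,68)[:2]; print(nm,P[nm].round(1))
for col in (200,230,270,390):
    print(col,"near",onz(c,(col,74.5),60).round(1),"far",onz(c,(col,264),60).round(1))
```

```text
nl [444.9 219.4]
nr [418.2 436.8]
fl [551.7 234.7]
fr [525.3 448.7]
200 near [432.8 316.4  60. ] far [542.9 319.   60. ]
230 near [430.9 332.3  60. ] far [540.7 337.5  60. ]
270 near [428.3 353.5  60. ] far [537.7 362.2  60. ]
390 near [420.5 417.4  60. ] far [528.8 436.5  60. ]
```

View pics/l.png

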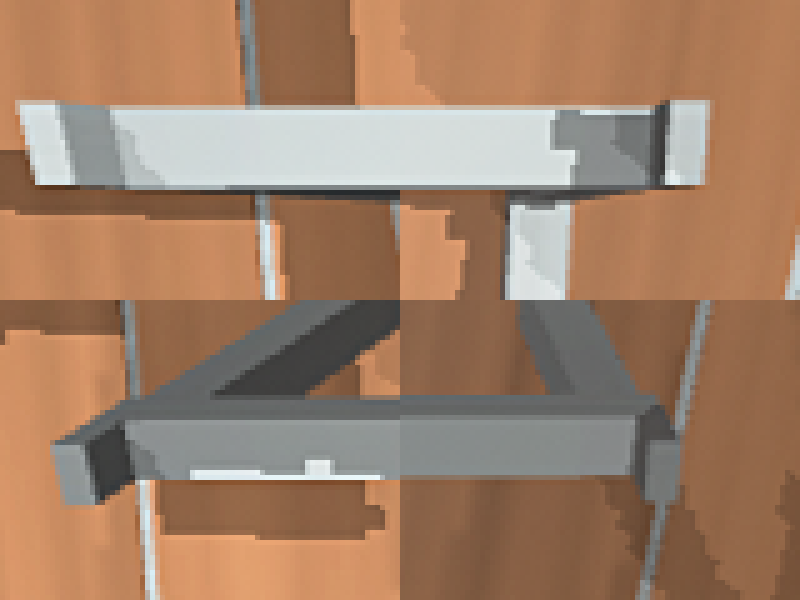

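send_rows(
  translation=[
    [-0.0012,0.005,0.02],
    [-0.0012,0.005,0.045],
    [-0.0012,0.005,0.07],
    [-0.0012,0.005,0.083],
    [-0.0012,0.005,0.087],
    [-0.0012,0.005,0.087],
    [-0.0012,0.005,0.087],
  ],
  yaw=[0,0,0,0,0,0,0],
  fingers=[255,255,255,255,255,255,255],
)

```text
clock: 12.1
position: [521.8, 399.3, 44.1]
ee_rot: [-0.061, 0.998, 0.003, 0.006]
contact_force: [-0.8, 0.2, -0.1]
gripper_width: 16.2
```

Run:
```python
from h import *
import pickle
plan([(520.9,398.4,38.5,97.1)])
s=read_state(); w=get_image("wrist"); cv2.imwrite("pics/w11.png",w)
b=get_image("side")
cv2.imwrite("pics/s11.png",cv2.resize(b[150:250,220:350],None,fx=6,fy=6,interpolation=cv2.INTER_CUBIC))
```

```text
pos [521.8 399.3  44.1] jaw 97.0 w 16.2 t 12.1 j6 -2.35 F [-0.8  0.2 -0.1]
(520.9, 398.4, 38.5, 97.1) -> [0.0011, -0.0008, 0.0055] -0.1 reach 656
```

View pics/w11.png

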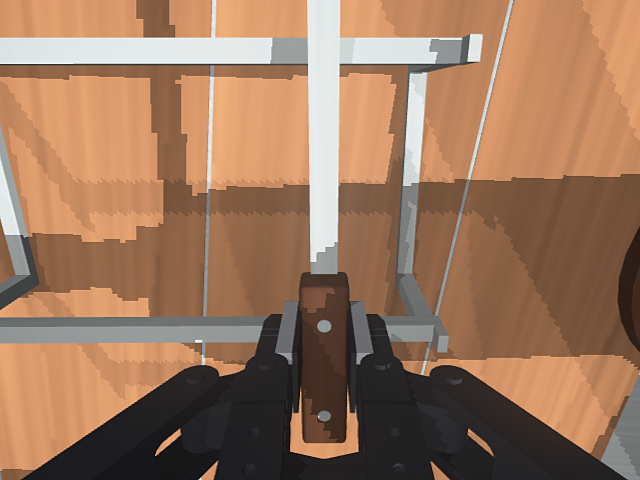

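View pics/s11.png

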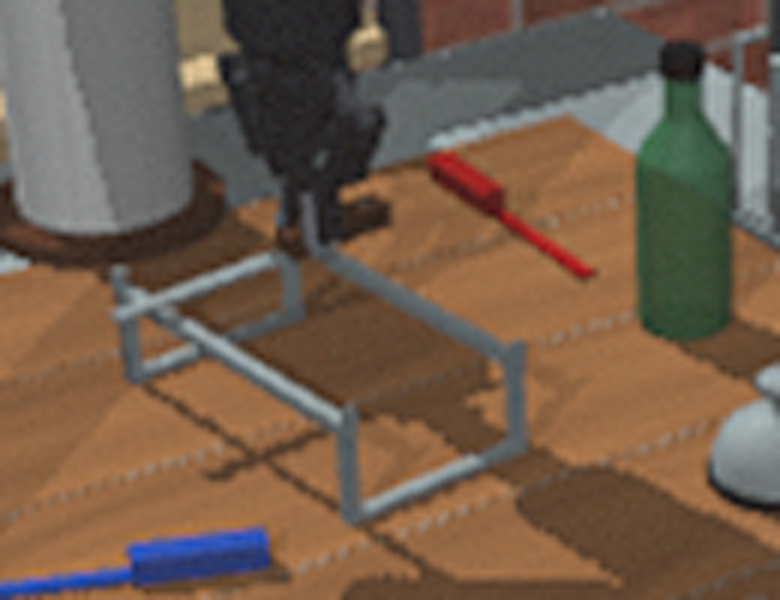

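send_rows(
  translation=[
    [0.001,-0.0008,0.003],
    [0.001,-0.0008,0.005],
    [0.001,-0.0008,0.006],
    [0.001,-0.0008,0.006],
  ],
  yaw=[0,0,0,0],
  fingers=[255,255,255,255],
)

```text
clock: 12.6
position: [520.7, 398.5, 37.9]
ee_rot: [-0.061, 0.998, 0.003, 0.005]
contact_force: [0.1, 0.6, -0.6]
gripper_width: 16.5
```

send_rows(
  translation=[
    [0,0,0.0015],
    [0,0,0.002],
    [0,0,0.002],
  ],
  yaw=[0,0,0],
  fingers=[255,255,255],
)

```text
clock: 12.9
position: [520.9, 398.6, 37.6]
ee_rot: [-0.061, 0.998, 0.003, 0.006]
contact_force: [-3.4, -0.9, 6.3]
gripper_width: 15.7
```

send_rows(
  translation=[
    [0,0,0.0],
    [0,0,0.0],
    [0,0,0],
    [0,0,0],
    [0,0,-0.03],
    [0,0,-0.07],
    [0,0,-0.11],
    [0,0,-0.11],
  ],
  yaw=[0,0,0,0,0,0,0,0],
  fingers=[200,150,130,130,130,130,130,130],
)

```text
clock: 13.7
position: [522.8, 400.6, 154.9]
ee_rot: [-0.062, 0.998, 0.007, 0.011]
contact_force: [1.2, 0.2, 0.0]
gripper_width: 41.7
```

Run:
```python
from h import *
import pickle
s=read_state(); w=get_image("wrist"); pickle.dump(s,open("w12.pkl","wb")); cv2.imwrite("pics/w12.png",w)
# target grasp B: handle centre (426,52.7) dir -7.1 ; local -43 => centre+12*dir
plan([(438,51.5,100,82.9),(438,51.5,-24,82.9)])
```

```text
pos [521.1 399.4 151.4] jaw 97.0 w 41.9 t 13.75 j6 -2.35 F [-1.2  0.3 -1.9]
(438, 51.5, 100, 82.9) -> [0.1258, -0.3356, 0.0455] 14.1 reach 441
(438, 51.5, -24, 82.9) -> [0.128, -0.337, 0.1694] 14.1 reach 441
```

View pics/w12.png

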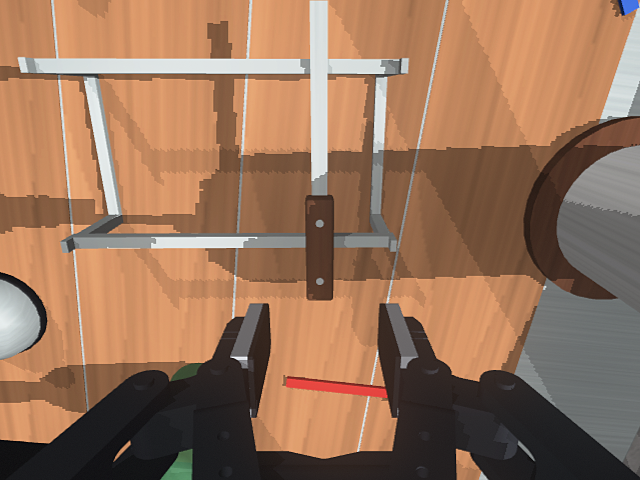

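C lies square across both rails. Next is skewer B.

send_rows(
  translation=[
    [0.018,-0.048,0.0],
    [0.036,-0.096,0.0],
    [0.054,-0.144,0.0],
    [0.072,-0.192,0.01],
    [0.09,-0.24,0.02],
    [0.108,-0.288,0.03],
    [0.126,-0.336,0.05],
    [0.127,-0.336,0.08],
    [0.127,-0.336,0.11],
    [0.127,-0.336,0.13],
    [0.127,-0.336,0.13],
  ],
  yaw=[2,4,6,8,10,12,14.1,14.1,14.1,14.1,14.1],
  fingers=[130,130,130,130,130,130,130,130,130,130,130],
)

```text
clock: 14.85
position: [435.3, 50.4, 12.4]
ee_rot: [0.062, 0.998, 0.005, 0.004]
contact_force: [-0.2, 0.9, 0.1]
gripper_width: 41.6
```

Run:
```python
from h import *
import pickle
s=read_state(); w=get_image("wrist"); cv2.imwrite("pics/w13.png",w)
plan([(438,51.5,-24,82.9)])
```

```text
pos [436.8  51.2  14. ] jaw 82.9 w 41.4 t 14.9 j6 -2.17 F [-0.5 -0.2 -0. ]
(438, 51.5, -24, 82.9) -> [-0.0008, -0.0, 0.038] -0.0 reach 441
```

View pics/w13.png

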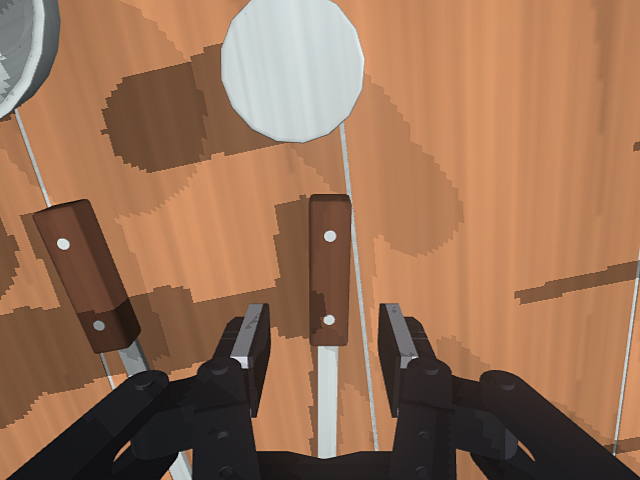

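send_rows(
  translation=[
    [-0.0008,0.002,0.015],
    [-0.0008,0.002,0.03],
    [-0.0008,0.002,0.036],
    [-0.0008,0.002,0.038],
    [-0.0008,0.002,0.038],
    [-0.0008,0.002,0.038],
    [-0.0008,0.002,0.038],
    [-0.0008,0.002,0.038],
    [-0.0008,0.002,0.038],
  ],
  yaw=[0,0,0,0,0,0,0,0,0],
  fingers=[130,130,130,130,130,255,255,255,255],
)

```text
clock: 15.8
position: [438.8, 53.8, -23.0]
ee_rot: [0.062, 0.998, 0.006, 0.006]
contact_force: [-1.6, 1.1, 6.0]
gripper_width: 16.3
```

send_rows(
  translation=[
    [0,0,-0.02],
    [0,0,-0.05],
    [0,0,-0.09],
    [0,0,-0.13],
    [0,0,-0.15],
    [0,0,-0.15],
  ],
  yaw=[0,0,0,0,0,0],
  fingers=[255,255,255,255,255,255],
)

```text
clock: 16.4
position: [438.7, 52.9, 130.4]
ee_rot: [0.062, 0.998, 0.008, 0.01]
contact_force: [0.5, -0.1, -0.3]
gripper_width: 16.3
```

Run:
```python
from h import *
import pickle
s=read_state(); w=get_image("wrist"); cv2.imwrite("pics/w14.png",w)
plan([])
```

```text
pos [437.2  52.4 128.2] jaw 82.9 w 16.3 t 16.45 j6 -2.18 F [ 0.3 -0.2 -1.4]
```

View pics/w14.png

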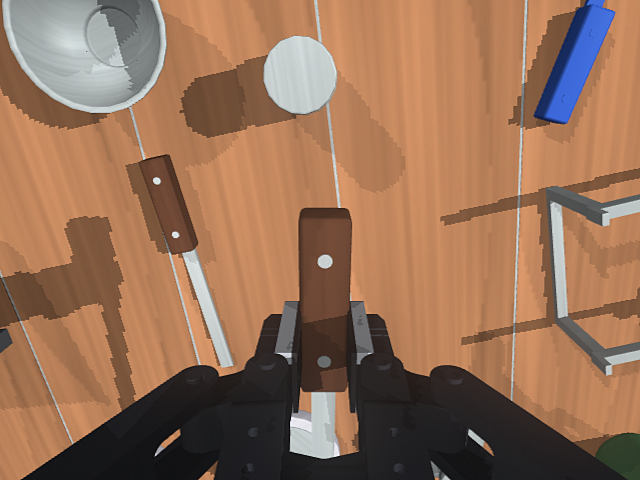

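Run:
```python
from h import *
plan([(442.8,328.2,128,97.1),(442.8,328.2,41,97.1)])
```

```text
pos [437.2  52.4 128.2] jaw 82.9 w 16.3 t 16.45 j6 -2.18 F [ 0.3 -0.2 -1.4]
(442.8, 328.2, 128, 97.1) -> [0.0287, 0.2743, 0.004] -14.2 reach 551
(442.8, 328.2, 41, 97.1) -> [0.0299, 0.273, 0.091] -14.2 reach 551
```

send_rows(
  translation=[
    [0.005,0.045,0.001],
    [0.01,0.09,0.001],
    [0.015,0.135,0.002],
    [0.019,0.18,0.003],
    [0.024,0.225,0.004],
    [0.0287,0.26,0.004],
    [0.0287,0.274,0.004],
    [0.0287,0.274,0.02],
    [0.029,0.2735,0.045],
    [0.0295,0.273,0.07],
    [0.03,0.273,0.084],
    [0.03,0.273,0.088],
  ],
  yaw=[-2,-4,-6,-8,-10,-12,-14.2,-14.2,-14.2,-14.2,-14.2,-14.2],
  fingers=[255,255,255,255,255,255,255,255,255,255,255,255],
)

```text
clock: 17.65
position: [441.0, 325.6, 40.7]
ee_rot: [-0.061, 0.998, 0.004, 0.006]
contact_force: [0.8, -0.2, -0.8]
gripper_width: 16.0
```

Run:
```python
from h import *
import pickle
w=get_image("wrist"); cv2.imwrite("pics/w15.png",w)
plan([(442.8,328.2,37.5,97.1)])
```

```text
pos [441.5 326.2  41.4] jaw 97.0 w 16.1 t 17.7 j6 -2.39 F [ 0.5 -0.5 -0.5]
(442.8, 328.2, 37.5, 97.1) -> [-0.0015, 0.0018, 0.0039] -0.1 reach 551
```

View pics/w15.png

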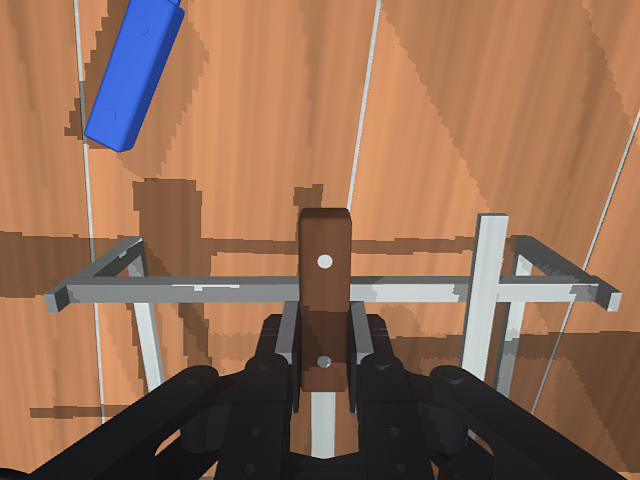

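send_rows(
  translation=[
    [-0.0015,0.0018,0.002],
    [-0.0015,0.0018,0.004],
    [-0.0015,0.0018,0.0055],
    [-0.0015,0.0018,0.0055],
  ],
  yaw=[0,0,0,0],
  fingers=[255,255,255,255],
)

```text
clock: 18.1
position: [443.3, 328.5, 37.0]
ee_rot: [-0.062, 0.998, 0.005, 0.007]
contact_force: [-1.2, -0.9, 3.7]
gripper_width: 16.1
```

send_rows(
  translation=[
    [0,0,0.0],
    [0,0,0.0],
    [0,0,0],
    [0,0,0],
    [0,0,-0.03],
    [0,0,-0.07],
    [0,0,-0.11],
    [0,0,-0.11],
  ],
  yaw=[0,0,0,0,0,0,0,0],
  fingers=[200,150,140,140,140,140,140,140],
)

```text
clock: 18.9
position: [444.6, 330.3, 153.3]
ee_rot: [-0.062, 0.998, 0.009, 0.012]
contact_force: [0.5, 0.4, 1.2]
gripper_width: 38.4
```

Run:
```python
from h import *
w=get_image("wrist"); cv2.imwrite("pics/w16.png",w)
# A: handle (414.7,-54.5), dir 4.5
plan([(427,-53.5,130,94.5),(427,-53.5,10,94.5)])
```

```text
pos [443.  328.9 150.2] jaw 97.1 w 38.6 t 18.95 j6 -2.39 F [-0.5 -0.5 -1. ]
(427, -53.5, 130, 94.5) -> [0.0634, -0.3778, 0.0139] 2.6 reach 430
(427, -53.5, 10, 94.5) -> [0.0658, -0.3794, 0.1339] 2.6 reach 430
```

View pics/w16.png

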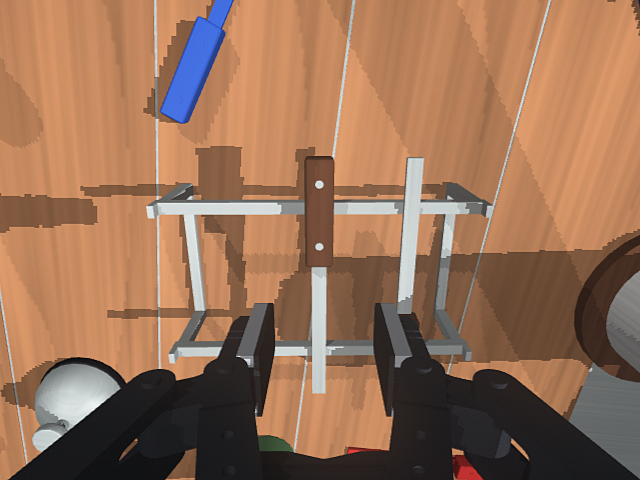

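Both skewers sit centred and square. Now skewer A.

send_rows(
  translation=[
    [0.008,-0.048,0.0],
    [0.016,-0.096,0.0],
    [0.024,-0.144,0.0],
    [0.032,-0.192,0.0],
    [0.04,-0.24,0.005],
    [0.048,-0.288,0.01],
    [0.057,-0.336,0.02],
    [0.0645,-0.379,0.04],
    [0.065,-0.379,0.08],
    [0.0655,-0.379,0.12],
    [0.0655,-0.379,0.134],
    [0.0655,-0.379,0.134],
  ],
  yaw=[0,0,0,1,1,2,2.6,2.6,2.6,2.6,2.6,2.6],
  fingers=[130,130,130,130,130,130,130,130,130,130,130,130],
)

```text
clock: 20.15
position: [424.4, -53.9, 7.0]
ee_rot: [-0.039, 0.999, 0.007, 0.006]
contact_force: [-0.1, -0.6, 0.8]
gripper_width: 41.8
```

Run:
```python
from h import *
w=get_image("wrist"); cv2.imwrite("pics/w17.png",w)
plan([(427,-53.5,-24,94.5)])
```

```text
pos [426.  -53.5   8.6] jaw 94.5 w 41.7 t 20.2 j6 -1.72 F [-0.8  0.4 -0.6]
(427, -53.5, -24, 94.5) -> [-0.0005, -0.0005, 0.0326] -0.0 reach 430
```

View pics/w17.png

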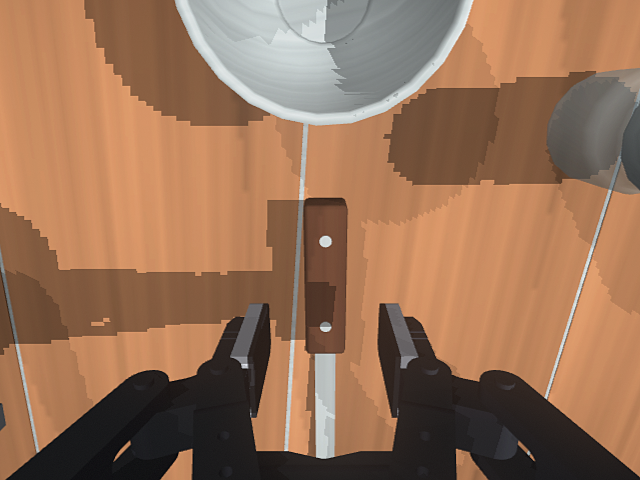

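Handle centred at (325,275). I go down, close and lift.

send_rows(
  translation=[
    [-0.0005,0,0.015],
    [-0.0005,0,0.027],
    [-0.0005,0,0.0315],
    [-0.0005,0,0.0326],
    [-0.0005,0,0.0326],
    [-0.0005,0,0.0326],
    [-0.0005,0,0.0326],
    [-0.0005,0,0.0326],
    [-0.0005,0,0.0326],
  ],
  yaw=[0,0,0,0,0,0,0,0,0],
  fingers=[130,130,130,130,130,255,255,255,255],
)

```text
clock: 21.1
position: [427.5, -52.8, -23.1]
ee_rot: [-0.039, 0.999, 0.007, 0.008]
contact_force: [-1.5, 0.9, 4.9]
gripper_width: 16.2
```

send_rows(
  translation=[
    [0,0,-0.02],
    [0,0,-0.05],
    [0,0,-0.09],
    [0,0,-0.13],
    [0,0,-0.15],
    [0,0,-0.15],
  ],
  yaw=[0,0,0,0,0,0],
  fingers=[255,255,255,255,255,255],
)

```text
clock: 21.7
position: [427.2, -54.7, 130.2]
ee_rot: [-0.039, 0.999, 0.008, 0.012]
contact_force: [0.0, 0.7, -1.4]
gripper_width: 16.3
```

Run:
```python
from h import *
w=get_image("wrist"); cv2.imwrite("pics/w18.png",w)
# target local (-43,-60)
ex=np.array([.9923,.1236]);ey=np.array([-.1236,.9923]);P=np.array([485,333.5])-43*ex-60*ey;print(P)
plan([(*P,130,97.1),(*P,41,97.1)])
```

```text
[449.7471 268.6472]
pos [425.6 -54.9 128.1] jaw 94.5 w 16.3 t 21.75 j6 -1.73 F [-0.4 -0.4 -1.8]
(np.float64(449.7471), np.float64(268.6472), 130, 97.1) -> [-0.0493, 0.3206, 0.0038] -2.6 reach 524
(np.float64(449.7471), np.float64(268.6472), 41, 97.1) -> [-0.0475, 0.3193, 0.0928] -2.6 reach 524
```

View pics/w18.png

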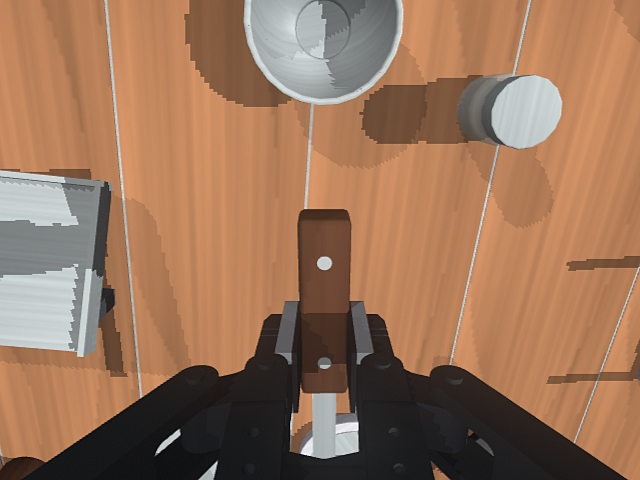

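send_rows(
  translation=[
    [-0.007,0.045,0.0],
    [-0.014,0.09,0.0],
    [-0.021,0.135,0.001],
    [-0.028,0.18,0.002],
    [-0.035,0.225,0.003],
    [-0.042,0.27,0.004],
    [-0.049,0.31,0.004],
    [-0.049,0.32,0.01],
    [-0.0485,0.32,0.035],
    [-0.048,0.3195,0.06],
    [-0.0475,0.3193,0.08],
    [-0.0475,0.3193,0.09],
  ],
  yaw=[0,0,0,-1,-1,-2,-2.6,-2.6,-2.6,-2.6,-2.6,-2.6],
  fingers=[255,255,255,255,255,255,255,255,255,255,255,255],
)

```text
clock: 22.95
position: [447.6, 266.1, 40.4]
ee_rot: [-0.061, 0.998, 0.005, 0.008]
contact_force: [-0.4, -0.6, -1.5]
gripper_width: 16.4
```

Run:
```python
from h import *
w=get_image("wrist"); cv2.imwrite("pics/w19.png",w)
s=read_state(); print(R.from_quat(s["ee_rot"]).as_matrix()[:,2], s["joint_vel"].round(3))
plan([(449.7,268.6,37.5,97.1)])
```

```text
[ 0.01391119  0.01057939 -0.99984727] [ 0.001 -0.034  0.033  0.006 -0.054  0.001]
pos [447.6 266.   39.8] jaw 97.0 w 16.2 t 23.0 j6 -2.3 F [-1.2 -2.  -2.4]
(449.7, 268.6, 37.5, 97.1) -> [-0.0024, 0.0023, 0.0024] -0.1 reach 524
```

View pics/w19.png

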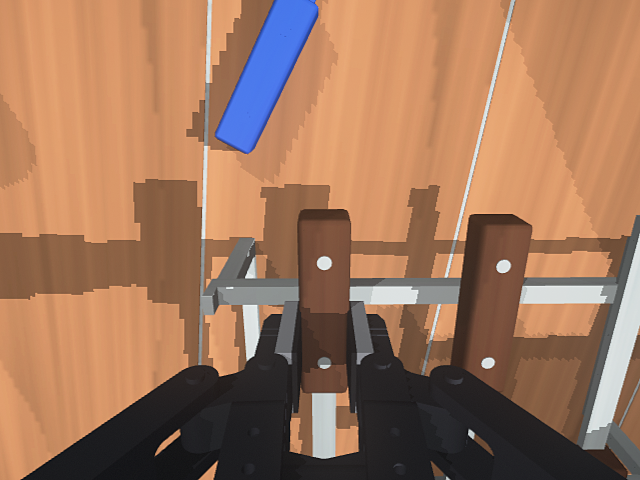

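send_rows(
  translation=[
    [-0.0024,0.0023,0.001],
    [-0.0024,0.0023,0.0025],
    [-0.0024,0.0023,0.0038],
    [-0.0024,0.0023,0.0038],
  ],
  yaw=[0,0,0,0],
  fingers=[255,255,255,255],
)

```text
clock: 23.4
position: [450.2, 269.1, 36.9]
ee_rot: [-0.061, 0.998, 0.005, 0.008]
contact_force: [0.6, 0.1, 0.1]
gripper_width: 16.0
```

send_rows(
  translation=[
    [0,0,0.001],
    [0,0,0.0015],
    [0,0,0.0015],
  ],
  yaw=[0,0,0],
  fingers=[255,255,255],
)

```text
clock: 23.7
position: [450.2, 269.1, 36.8]
ee_rot: [-0.061, 0.998, 0.006, 0.008]
contact_force: [-2.8, -1.5, 7.1]
gripper_width: 16.4
```

Contact made, so I release, retreat, and look at everything.

send_rows(
  translation=[
    [0,0,0.0],
    [0,0,0.0],
    [0,0,0],
    [0,0,0],
    [0,0,-0.03],
    [0,0,-0.07],
    [0,0,-0.11],
    [0,0,-0.13],
    [0,0,-0.13],
    [0,0,-0.13],
  ],
  yaw=[0,0,0,0,0,0,0,0,0,0],
  fingers=[200,150,140,140,140,140,140,140,140,140],
)

```text
clock: 24.7
position: [447.8, 267.4, 166.6]
ee_rot: [-0.061, 0.998, 0.006, 0.008]
contact_force: [-0.2, -0.2, -0.4]
gripper_width: 38.7
```

Run:
```python
from h import *
import pickle
s=read_state();w=get_image("wrist"); cv2.imwrite("pics/w20.png",w); pickle.dump(s,open("w20.pkl","wb"))
b=get_image("side");cv2.imwrite("pics/s20.png",b)
t=get_image("top");cv2.imwrite("pics/t20.png",t)
print(R.from_quat(s["ee_rot"]).as_matrix()[:,2])
plan([])
```

```text
[ 0.01544023  0.0126117  -0.99980125]
pos [447.5 266.9 165.2] jaw 97.0 w 38.3 t 24.85 j6 -2.3 F [ 0.9  0.3 -0.3]
```

View pics/w20.png

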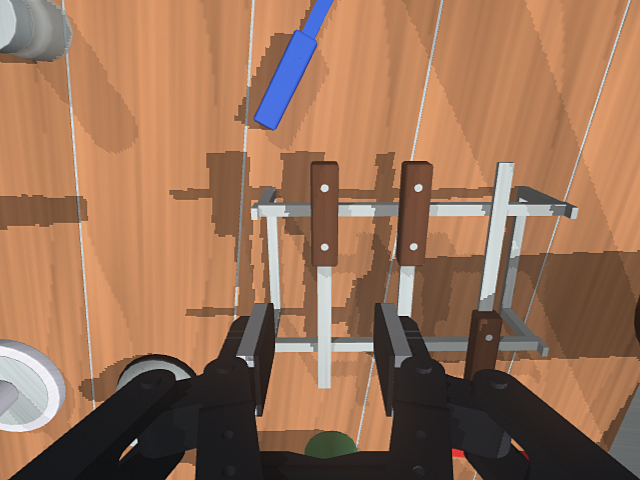

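View pics/s20.png

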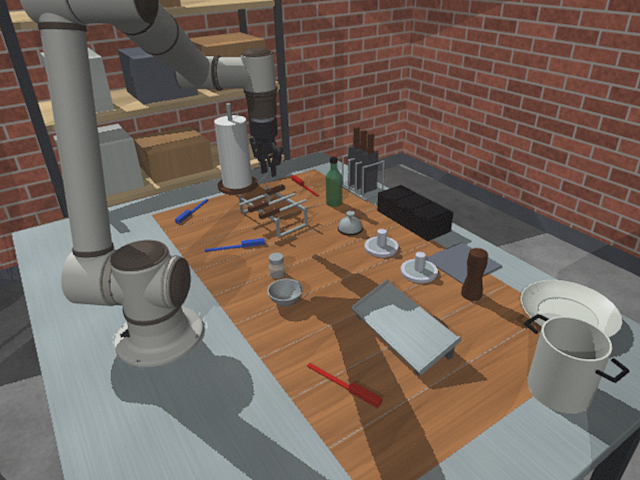

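View pics/t20.png

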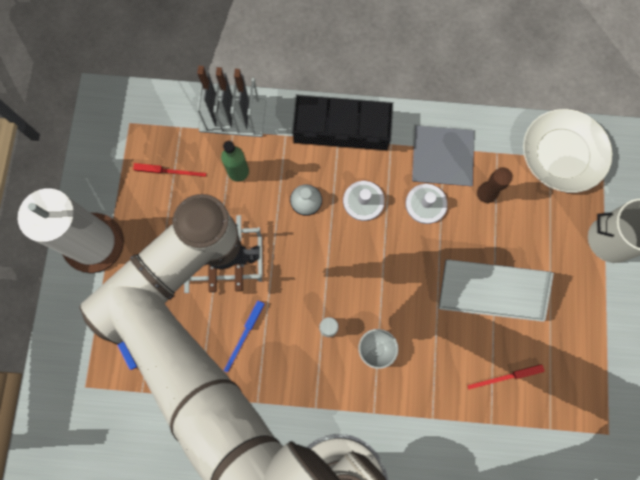

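Run:
```python
from h import *
t=cam("top");s=cam("side")
for a,b in [((366,192),(382,231)),((430.5,196.5),(420,255)),((306,192),(350,213))]: print(tri(t,a,s,b), onz(t,a,60),onz(s,b,60))
print(onz(t,(363.5,201),12),onz(t,(427,204),12))
plan([(600,-80,170,88.3)])
```

```text
(array([665.41312222, -10.17276174,  58.12233277]), np.float64(4.250627528515332)) [666.7531987  -11.11417477  60.        ] [660.86728983 -12.34931635  60.        ]
(array([ 668.73520781, -164.08126046,   56.66702214]), np.float64(3.023233958068927)) [ 668.99771133 -164.3270652    60.        ] [ 663.23889913 -167.40038028   60.        ]
(array([653.67191478, 131.63765599,  58.01239878]), np.float64(2.6702532630528815)) [654.27470838 130.94620003  60.        ] [649.99476377 128.85547551  60.        ]
[659.07522097  -9.66138323  12.        ] [ 665.04967345 -165.35305697   12.        ]
pos [447.5 266.9 165.2] jaw 97.0 w 38.3 t 24.85 j6 -2.3 F [ 0.9  0.3 -0.3]
(600, -80, 170, 88.3) -> [-0.1091, -0.3628, -0.0062] 8.7 reach 605
```

send_rows(
  translation=[
    [0.0,-0.045,0.0],
    [0.0,-0.09,0.0],
    [-0.02,-0.135,-0.002],
    [-0.04,-0.18,-0.003],
    [-0.06,-0.225,-0.004],
    [-0.08,-0.27,-0.005],
    [-0.1,-0.315,-0.006],
    [-0.109,-0.355,-0.006],
    [-0.109,-0.363,-0.006],
    [-0.109,-0.363,-0.006],
    [-0.109,-0.363,-0.006],
  ],
  yaw=[1,2,3,4,5,6,7,8,8.7,8.7,8.7],
  fingers=[110,110,110,110,110,110,110,110,110,110,110],
)

```text
clock: 25.95
position: [599.2, -79.6, 168.9]
ee_rot: [0.014, 1.0, 0.005, 0.006]
contact_force: [0.3, 0.0, -1.0]
gripper_width: 48.6
```

Run:
```python
from h import *
import pickle
s=read_state();w=get_image("wrist"); cv2.imwrite("pics/w21.png",w); pickle.dump(s,open("w21.pkl","wb"))
print(R.from_quat(s["ee_rot"]).as_matrix()[:,2])
plan([])
```

```text
[ 0.01148916  0.01006677 -0.99988332]
pos [599.3 -79.1 169.3] jaw 88.4 w 48.6 t 26.0 j6 -1.73 F [-0.3  0.1  0.6]
```

View pics/w21.png

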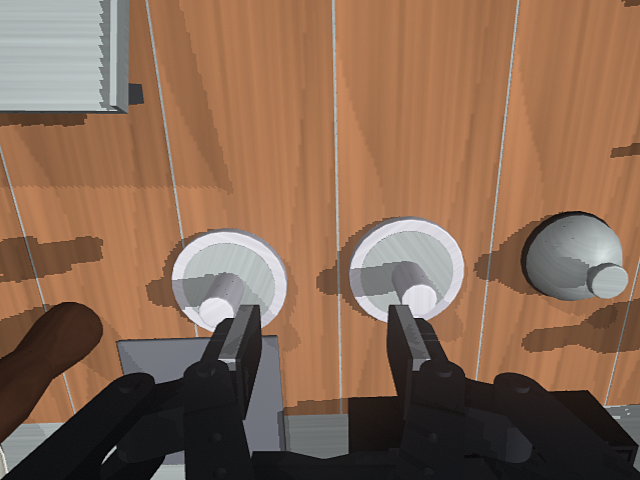

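Run:
```python
from h import *
import pickle
s=pickle.load(open("w21.pkl","rb")); c=cam("wrist",s)
for nm,uv,z in [("p1 disc",(407,270),11),("p1 grip",(419,299),60),("p2 disc",(229.5,282),11),("p2 grip",(216,311),60),("bell top",(607,281),60)]: print(nm,onz(c,uv,z).round(1))
plan([(662,-10,150,88.3),(662,-10,2,88.3)])
```

```text
p1 disc [658.9  -7.8  11. ]
p1 grip [661.3  -8.6  60. ]
p2 disc [ 665.  -161.7   11. ]
p2 grip [ 666.2 -162.    60. ]
bell top [651.2 131.1  60. ]
pos [599.3 -79.1 169.3] jaw 88.4 w 48.6 t 26.0 j6 -1.73 F [-0.3  0.1  0.6]
(662, -10, 150, 88.3) -> [-0.0605, 0.0706, 0.0208] 0.1 reach 662
(662, -10, 2, 88.3) -> [-0.0587, 0.0691, 0.1687] 0.1 reach 662
```

send_rows(
  translation=[
    [-0.03,0.035,0.01],
    [-0.06,0.07,0.02],
    [-0.059,0.0705,0.05],
    [-0.059,0.0705,0.08],
    [-0.058,0.0705,0.1],
    [-0.058,0.0705,0.1],
    [-0.058,0.0705,0.1],
  ],
  yaw=[0,0,0,0,0,0,0],
  fingers=[110,110,110,110,110,110,110],
)

```text
clock: 26.7
position: [660.6, -8.1, 71.4]
ee_rot: [0.013, 1.0, 0.005, 0.006]
contact_force: [0.4, -0.3, -0.4]
gripper_width: 48.9
```

Run:
```python
from h import *
import pickle
s=read_state();w=get_image("wrist"); cv2.imwrite("pics/w22.png",w)
plan([(660.5,-9,-5,88.3)])
```

```text
pos [661.4  -8.3  72.4] jaw 88.5 w 48.2 t 26.75 j6 -1.82 F [ 0.3 -0.4  0.6]
(660.5, -9, -5, 88.3) -> [0.002, -0.0016, 0.0774] 0.2 reach 661
```

View pics/w22.png

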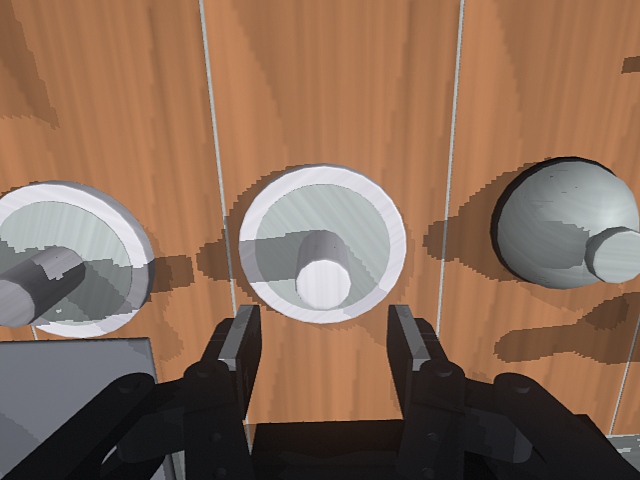

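Press 1's grip, at (323,285), is centred between the jaws. I go down and grip it.

send_rows(
  translation=[
    [0.001,-0.001,0.03],
    [0.002,-0.0014,0.055],
    [0.002,-0.0014,0.07],
    [0.002,-0.0014,0.0765],
    [0.002,-0.0014,0.0765],
    [0.002,-0.0014,0.0765],
    [0.002,-0.0014,0.0765],
    [0.002,-0.0014,0.0765],
    [0.002,-0.0014,0.0765],
  ],
  yaw=[0,0,0,0,0,0,0,0,0],
  fingers=[110,110,110,110,110,255,255,255,255],
)

```text
clock: 27.65
position: [661.8, -8.6, -2.3]
ee_rot: [0.013, 1.0, 0.005, 0.009]
contact_force: [-0.6, -0.5, 5.7]
gripper_width: 26.8
```

send_rows(
  translation=[
    [0,0,-0.02],
    [0,0,-0.05],
    [0,0,-0.09],
    [0,0,-0.11],
    [0,0,-0.11],
    [0,0,-0.11],
  ],
  yaw=[0,0,0,0,0,0],
  fingers=[255,255,255,255,255,255],
)

```text
clock: 28.25
position: [658.3, -9.7, 106.0]
ee_rot: [0.013, 1.0, 0.006, 0.007]
contact_force: [-0.1, -0.1, -4.5]
gripper_width: 26.9
```

Run:
```python
from h import *
import pickle
s=read_state();w=get_image("wrist"); cv2.imwrite("pics/w23.png",w)
print(R.from_quat(s["ee_rot"]).as_matrix()[:,2])
plan([])
```

```text
[ 0.01507961  0.01097789 -0.99982603]
pos [657.8  -9.8 104.9] jaw 88.5 w 27.0 t 28.3 j6 -1.82 F [ 0.2  0.5 -4.4]
```

View pics/w23.png

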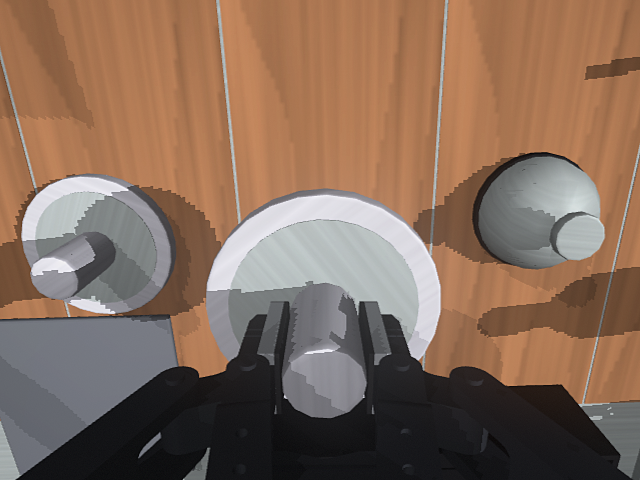

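Run:
```python
from h import *
plan([(443,-330,120,88.3),(443,-387,120,88.3)])
```

```text
pos [657.8  -9.8 104.9] jaw 88.5 w 27.0 t 28.3 j6 -1.82 F [ 0.2  0.5 -4.4]
(443, -330, 120, 88.3) -> [0.206, -0.3255, -0.0212] 0.2 reach 552
(443, -387, 120, 88.3) -> [0.2045, -0.3825, -0.0218] 0.2 reach 588
```

send_rows(
  translation=[
    [0.018,-0.02,-0.01],
    [0.036,-0.05,-0.021],
    [0.056,-0.085,-0.021],
    [0.076,-0.12,-0.021],
    [0.096,-0.155,-0.021],
    [0.116,-0.19,-0.021],
    [0.136,-0.225,-0.021],
    [0.156,-0.26,-0.021],
    [0.176,-0.295,-0.021],
    [0.196,-0.315,-0.021],
    [0.206,-0.3255,-0.021],
    [0.206,-0.3255,-0.021],
  ],
  yaw=[0,0,0,0,0,0,0,0,0,0,0.2,0.2],
  fingers=[255,255,255,255,255,255,255,255,255,255,255,255],
)

```text
clock: 29.5
position: [440.6, -330.4, 117.8]
ee_rot: [0.016, 1.0, 0.006, 0.004]
contact_force: [-0.2, -0.1, -2.8]
gripper_width: 26.6
```

Run:
```python
from h import *
import pickle
s=read_state();w=get_image("wrist"); cv2.imwrite("pics/w24.png",w); pickle.dump(s,open("w24.pkl","wb"))
print(R.from_quat(s["ee_rot"]).as_matrix()[:,2])
plan([])
```

```text
[ 0.00913442  0.01241941 -0.99988115]
pos [ 441.9 -329.9  118.2] jaw 88.2 w 26.4 t 29.55 j6 -1.23 F [ 0.3 -0.3 -4.1]
```

View pics/w24.png

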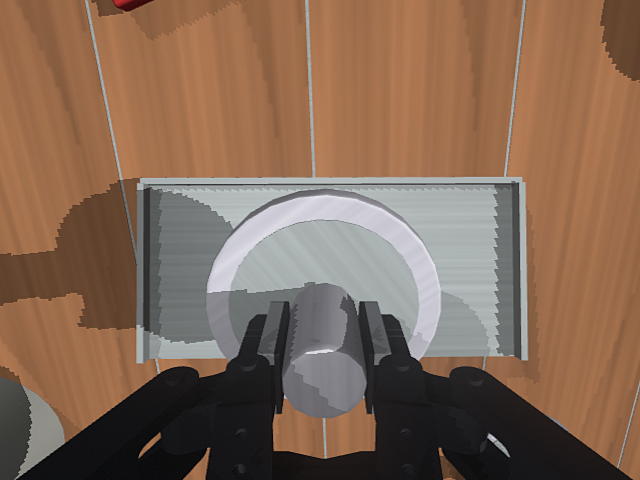

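Run:
```python
from h import *
import pickle
s=pickle.load(open("w24.pkl","rb")); c=cam("wrist",s)
for nm,uv,z in [("lowL",(139,179),28),("lowR",(521,178),28),("hiL",(138,361),68),("hiR",(527,359),68)]: print(nm,onz(c,uv,z).round(1))
im=cv2.imread("pics/w24.png")
row=lambda y,x:cv2.resize(im[y:y+60,x:x+80],None,fx=5,fy=5,interpolation=cv2.INTER_NEAREST)
cv2.imwrite("pics/n.png",np.vstack([np.hstack([row(160,120),row(160,470)]),np.hstack([row(320,120),row(320,470)])]))
```

```text
lowL [ 401.6 -444.1   28. ]
lowR [ 409.5 -202.9   28. ]
hiL [ 507.7 -447.4   68. ]
hiR [ 516.5 -204.5   68. ]
```

View pics/n.png

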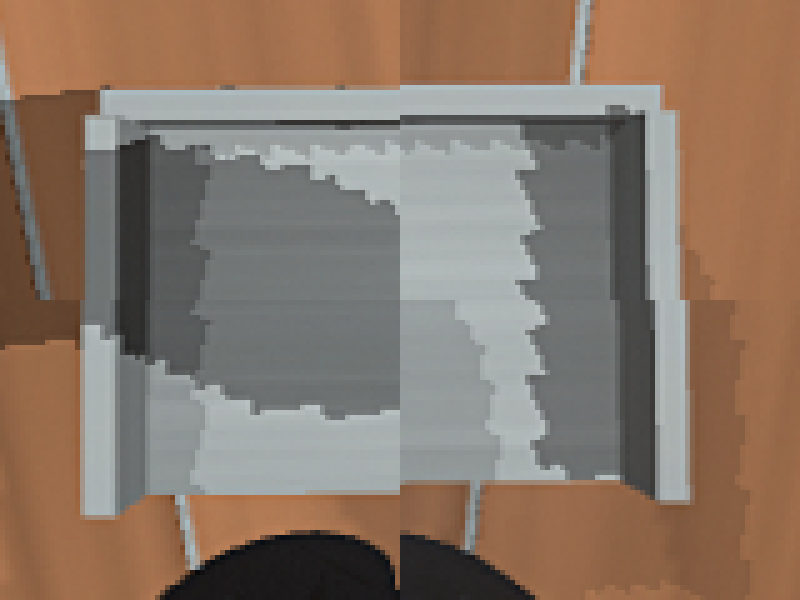

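Run:
```python
from h import *
plan([(455,-385,110,88.2),(455,-385,62,88.2)])
```

```text
pos [ 441.9 -329.9  118.2] jaw 88.2 w 26.4 t 29.55 j6 -1.23 F [ 0.3 -0.3 -4.1]
(455, -385, 110, 88.2) -> [-0.0148, -0.0548, 0.0077] 0.0 reach 596
(455, -385, 62, 88.2) -> [-0.0143, -0.0553, 0.0557] 0.0 reach 596
```

send_rows(
  translation=[
    [-0.007,-0.028,0.004],
    [-0.0148,-0.055,0.0077],
    [-0.0148,-0.055,0.0077],
    [-0.0145,-0.055,0.025],
    [-0.0145,-0.055,0.045],
    [-0.0145,-0.055,0.054],
    [-0.0145,-0.055,0.0557],
    [-0.0145,-0.055,0.0557],
  ],
  yaw=[0,0,0,0,0,0,0,0],
  fingers=[255,255,255,255,255,255,255,255],
)

```text
clock: 30.35
position: [455.9, -384.3, 62.1]
ee_rot: [0.015, 1.0, 0.006, 0.005]
contact_force: [0.9, -0.4, -2.8]
gripper_width: 26.6
```

send_rows(
  translation=[
    [0,0,0.002],
    [0,0,0.004],
    [0,0,0.005],
    [0,0,0.005],
  ],
  yaw=[0,0,0,0],
  fingers=[255,255,255,255],
)

```text
clock: 30.75
position: [455.8, -384.3, 57.2]
ee_rot: [0.015, 1.0, 0.006, 0.005]
contact_force: [-0.2, -0.5, -2.9]
gripper_width: 26.8
```

Run:
```python
from h import *
w=get_image("wrist"); cv2.imwrite("pics/w25.png",w)
b=get_image("side")
cv2.imwrite("pics/s25.png",cv2.resize(b[250:390,340:500],None,fx=5,fy=4.2,interpolation=cv2.INTER_CUBIC))
plan([])
```

```text
pos [ 455.9 -384.4   57.3] jaw 88.3 w 26.5 t 30.85 j6 -1.15 F [-0.2  0.4 -4.1]
```

View pics/w25.png

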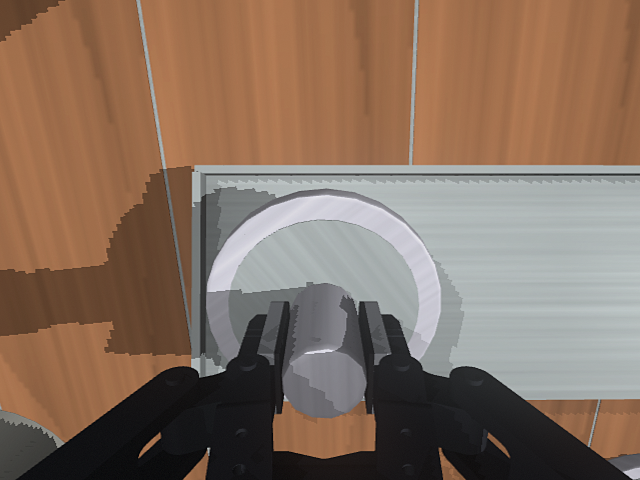

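View pics/s25.png

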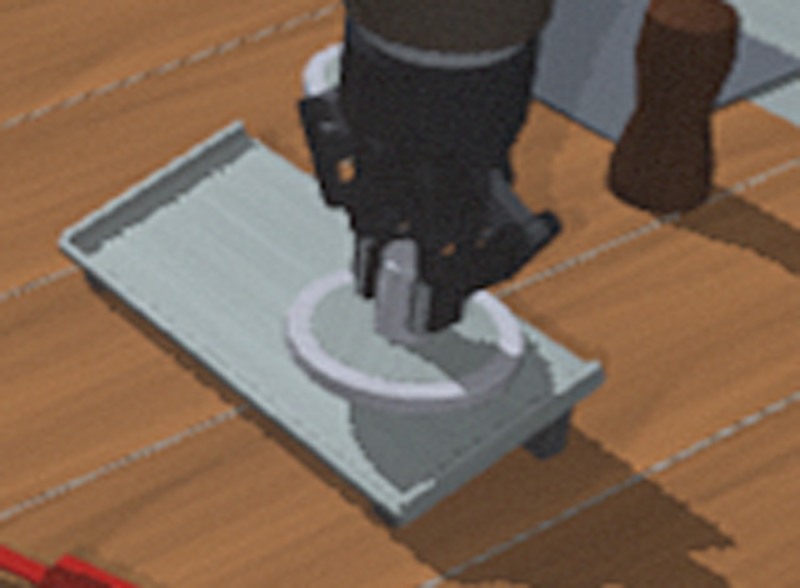

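send_rows(
  translation=[
    [0,0.002,0.0015],
    [0,0.002,0.003],
    [0.001,0.002,0.0045],
    [0.001,0.002,0.0045],
  ],
  yaw=[0,0,0,0],
  fingers=[255,255,255,255],
)

```text
clock: 31.25
position: [455.7, -382.5, 53.7]
ee_rot: [0.015, 1.0, 0.005, 0.006]
contact_force: [-0.2, 2.4, 0.9]
gripper_width: 26.6
```

send_rows(
  translation=[
    [0.001,0,0.0015],
    [0.002,0,0.003],
    [0.003,0,0.0045],
    [0.003,0,0.005],
    [0.003,0,0.005],
  ],
  yaw=[0,0,0,0,0],
  fingers=[255,255,255,255,255],
)

```text
clock: 31.75
position: [453.7, -383.4, 50.9]
ee_rot: [0.014, 1.0, 0.004, 0.008]
contact_force: [-2.7, 2.0, 9.0]
gripper_width: 26.7
```

send_rows(
  translation=[
    [0.0015,0,0.002],
    [0.003,0,0.004],
    [0.004,0,0.006],
    [0.005,0,0.008],
    [0.005,0,0.008],
  ],
  yaw=[0,0,0,0,0],
  fingers=[255,255,255,255,255],
)

```text
clock: 32.25
position: [449.2, -384.3, 44.5]
ee_rot: [0.014, 1.0, 0.003, 0.008]
contact_force: [-2.6, -0.1, 6.8]
gripper_width: 26.6
```

Run:
```python
from h import *
w=get_image("wrist"); cv2.imwrite("pics/w26.png",w)
b=get_image("side")
cv2.imwrite("pics/s26.png",cv2.resize(b[250:390,340:500],None,fx=5,fy=4.2,interpolation=cv2.INTER_CUBIC))
plan([]); s=read_state(); print(R.from_quat(s["ee_rot"]).as_matrix()[:,2])
```

```text
pos [ 449.1 -384.3   44.5] jaw 88.4 w 26.5 t 32.35 j6 -1.15 F [-3.1  0.3  6.8]
[ 0.01686102  0.00583677 -0.99984081]
```

View pics/w26.png

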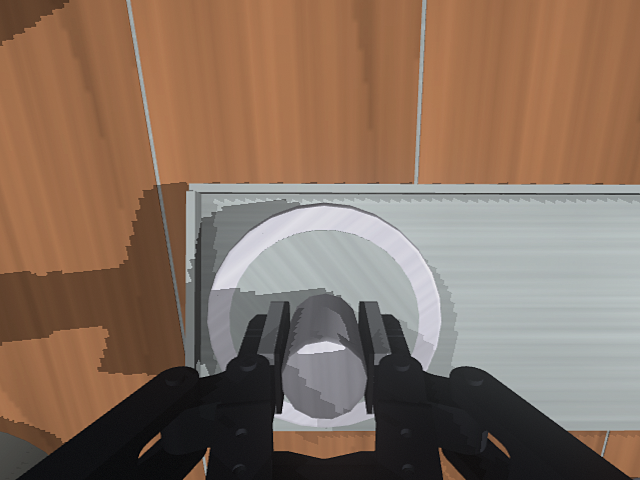

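View pics/s26.png

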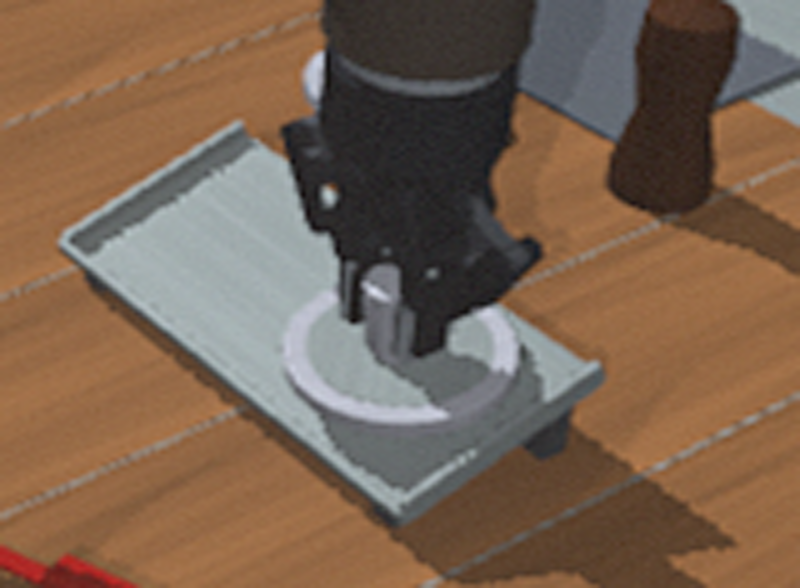

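The press is pivoting flat in the grip at low force. I continue.

send_rows(
  translation=[
    [0.0015,0.001,0.002],
    [0.003,0.001,0.0045],
    [0.0045,0.001,0.007],
    [0.006,0.001,0.0095],
    [0.006,0.001,0.0105],
    [0.006,0.001,0.0105],
  ],
  yaw=[0,0,0,0,0,0],
  fingers=[255,255,255,255,255,255],
)

```text
clock: 32.95
position: [444.4, -384.5, 35.5]
ee_rot: [0.014, 1.0, 0.002, 0.01]
contact_force: [-1.3, -1.1, 6.1]
gripper_width: 26.6
```

Run:
```python
from h import *
w=get_image("wrist"); cv2.imwrite("pics/w27.png",w)
b=get_image("side")
cv2.imwrite("pics/s27.png",cv2.resize(b[250:390,340:500],None,fx=5,fy=4.2,interpolation=cv2.INTER_CUBIC))
plan([])
```

```text
pos [ 444.4 -384.4   35.5] jaw 88.4 w 26.6 t 33.05 j6 -1.14 F [-1.8  1.1  5. ]
```

View pics/w27.png

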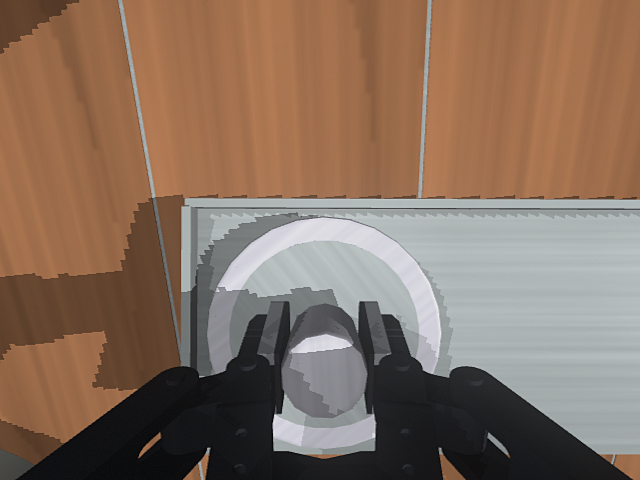

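View pics/s27.png

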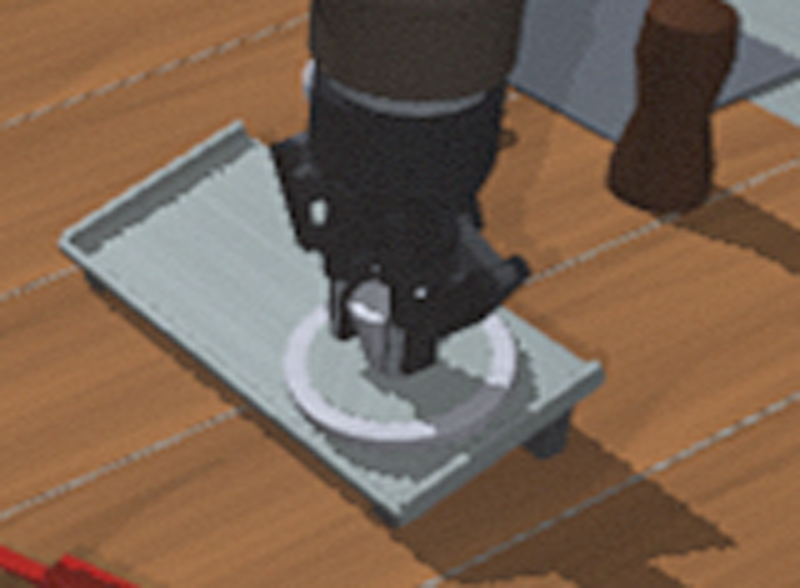

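send_rows(
  translation=[
    [0.0005,0.001,0.0015],
    [0.001,0.001,0.003],
    [0.001,0.001,0.0035],
    [0.001,0.001,0.0035],
  ],
  yaw=[0,0,0,0],
  fingers=[255,255,255,255],
)

```text
clock: 33.45
position: [443.8, -384.5, 33.8]
ee_rot: [0.014, 1.0, 0.001, 0.011]
contact_force: [-4.1, 0.5, 8.2]
gripper_width: 26.8
```

send_rows(
  translation=[
    [0.0,0.001,0.001],
    [0.0,0.001,0.002],
    [0.0,0.001,0.003],
    [0.0,0.001,0.003],
  ],
  yaw=[0,0,0,0],
  fingers=[255,255,255,255],
)

```text
clock: 33.85
position: [443.2, -384.4, 32.2]
ee_rot: [0.014, 1.0, 0.0, 0.01]
contact_force: [-4.4, 0.8, 8.5]
gripper_width: 26.3
```

Run:
```python
from h import *
w=get_image("wrist"); cv2.imwrite("pics/w28.png",w)
b=get_image("side")
cv2.imwrite("pics/s28.png",cv2.resize(b[250:390,340:500],None,fx=5,fy=4.2,interpolation=cv2.INTER_CUBIC))
plan([])
```

```text
pos [ 443.2 -384.4   32.2] jaw 88.4 w 26.6 t 33.95 j6 -1.15 F [-4.5  0.4  7.8]
```

View pics/s28.png

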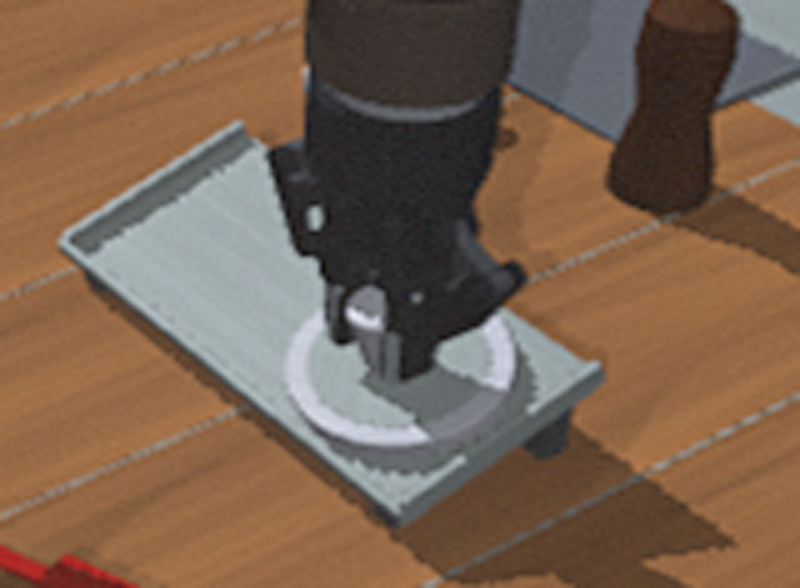

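send_rows(
  translation=[
    [0.0005,0.001,0.001],
    [0.001,0.001,0.002],
    [0.001,0.001,0.0035],
    [0.001,0.001,0.0045],
    [0.001,0.001,0.0045],
  ],
  yaw=[0,0,0,0,0],
  fingers=[255,255,255,255,255],
)

```text
clock: 34.45
position: [443.4, -384.5, 32.2]
ee_rot: [0.014, 1.0, -0.002, 0.012]
contact_force: [-6.5, 3.8, 22.0]
gripper_width: 26.8
```

The force jumped to 22 N with no further travel, so the press is flat on the deck. I release and lift.

send_rows(
  translation=[
    [0,0,0],
    [0,0,0],
    [0,0,0],
    [0,0,0],
    [0,0,-0.02],
    [0,0,-0.05],
    [0,0,-0.09],
    [0,0,-0.12],
    [0,0,-0.12],
    [0,0,-0.12],
  ],
  yaw=[0,0,0,0,0,0,0,0,0,0],
  fingers=[200,150,110,110,110,110,110,110,110,110],
)

```text
clock: 35.45
position: [440.6, -384.0, 152.1]
ee_rot: [0.014, 1.0, -0.001, 0.012]
contact_force: [0.3, -0.1, -0.5]
gripper_width: 48.3
```

Run:
```python
from h import *
w=get_image("wrist"); cv2.imwrite("pics/w29.png",w)
b=get_image("side")
cv2.imwrite("pics/s29.png",cv2.resize(b[210:390,340:500],None,fx=4.5,fy=3.3,interpolation=cv2.INTER_CUBIC))
plan([]); s=read_state(); print(R.from_quat(s["ee_rot"]).as_matrix()[:,2])
```

```text
pos [ 439.7 -383.5  150.4] jaw 88.4 w 48.3 t 35.55 j6 -1.15 F [-0.5  1.1 -0.1]
[ 0.02098103 -0.00149515 -0.99977876]
```

View pics/w29.png

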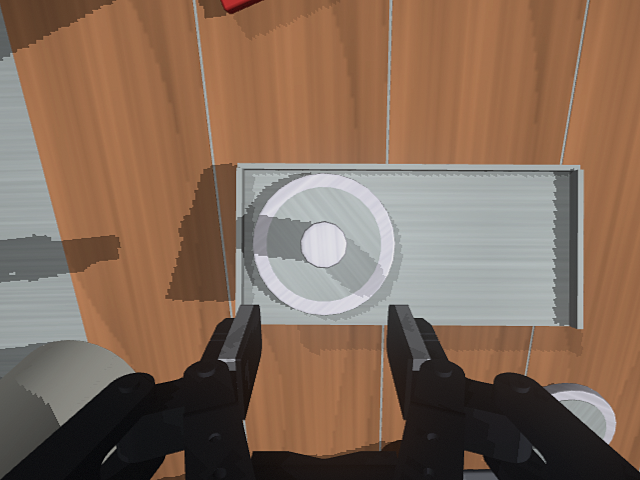

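View pics/s29.png

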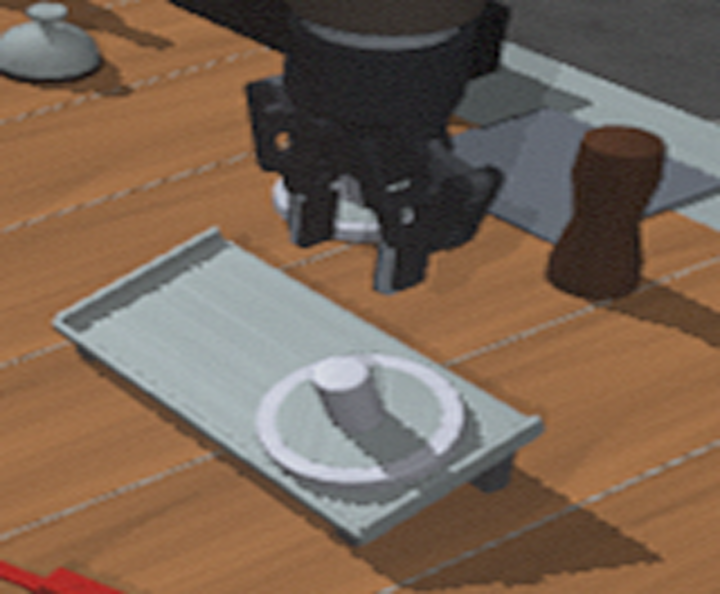

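Press 1 sits flat on the deck at (323,245) in the wrist view, clear of the lips. Now I re-measure press 2.

Run:
```python
from h import *
t=get_image("top"); cv2.imwrite("pics/t30.png",cv2.resize(t[130:350,260:600],None,fx=2.3,fy=2.3,interpolation=cv2.INTER_CUBIC))
plan([(610,-163,170,88.3)])
```

```text
pos [ 439.7 -383.6  150.3] jaw 88.4 w 47.9 t 35.6 j6 -1.15 F [-1.   0.4  0.1]
(610, -163, 170, 88.3) -> [-0.1646, 0.2252, -0.0165] 0.1 reach 631
```

View pics/t30.png

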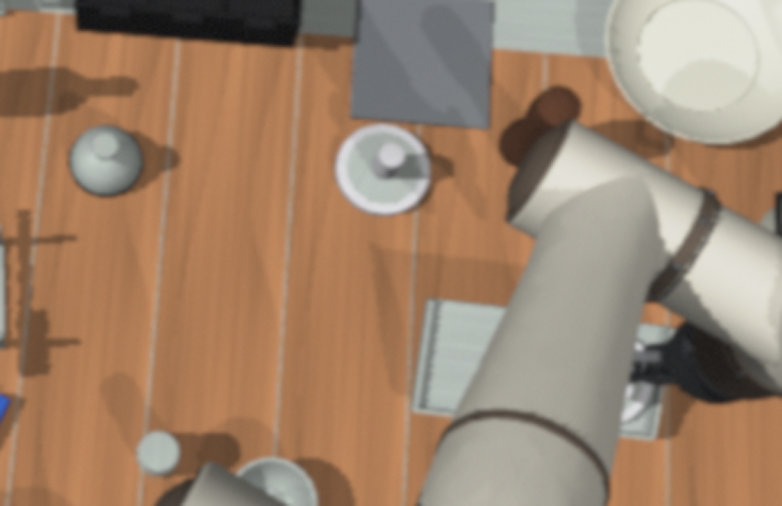

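send_rows(
  translation=[
    [0.0,0.04,-0.01],
    [-0.015,0.08,-0.0165],
    [-0.045,0.115,-0.0165],
    [-0.08,0.15,-0.0165],
    [-0.115,0.185,-0.0165],
    [-0.15,0.215,-0.0165],
    [-0.165,0.225,-0.0165],
    [-0.165,0.225,-0.0165],
    [-0.165,0.225,-0.0165],
    [-0.165,0.225,-0.0165],
  ],
  yaw=[0,0,0,0,0,0,0,0,0,0],
  fingers=[110,110,110,110,110,110,110,110,110,110],
)

```text
clock: 36.6
position: [609.2, -163.8, 169.1]
ee_rot: [0.014, 1.0, -0.001, 0.009]
contact_force: [-0.9, -0.5, -1.0]
gripper_width: 48.7
```

Run:
```python
from h import *
import pickle
s=read_state();w=get_image("wrist"); cv2.imwrite("pics/w31.png",w); pickle.dump(s,open("w31.pkl","wb"))
plan([(666,-163,72,88.2)]); print(R.from_quat(s["ee_rot"]).as_matrix()[:,2])
```

```text
pos [ 609.3 -164.   169.6] jaw 88.4 w 48.8 t 36.65 j6 -1.59 F [-0.6 -0.1  0.5]
(666, -163, 72, 88.2) -> [-0.0547, 0.0027, 0.0987] 0.2 reach 686
[ 0.01851679 -0.00140256 -0.99982757]
```

View pics/w31.png

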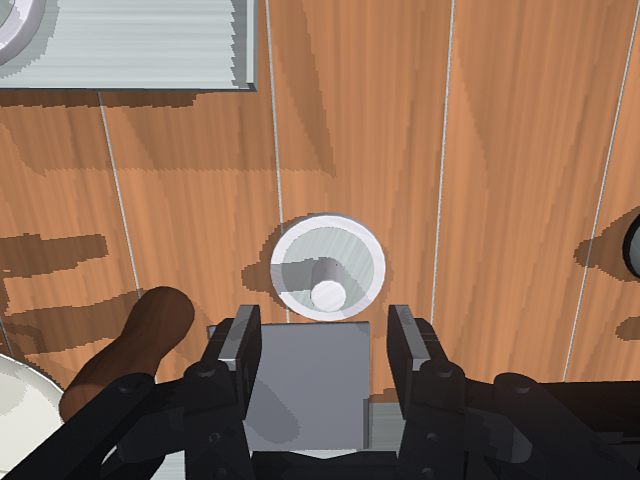

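Run:
```python
from h import *
import pickle
s=pickle.load(open("w31.pkl","rb")); c=cam("wrist",s)
print(onz(c,(328.5,296),60),onz(c,(328,267),11))
```

```text
[ 667.66366364 -162.09632003   60.        ] [ 665.2640302  -161.94448791   11.        ]
```

send_rows(
  translation=[
    [-0.025,0.001,0.02],
    [-0.05,0.0027,0.045],
    [-0.054,0.0027,0.07],
    [-0.0545,0.0027,0.09],
    [-0.0545,0.0027,0.0987],
    [-0.0545,0.0027,0.0987],
    [-0.0545,0.0027,0.0987],
  ],
  yaw=[0,0,0,0,0,0,0],
  fingers=[110,110,110,110,110,110,110],
)

```text
clock: 37.35
position: [666.1, -163.7, 73.3]
ee_rot: [0.015, 1.0, -0.001, 0.011]
contact_force: [0.1, -0.6, 0.4]
gripper_width: 48.9
```

Run:
```python
from h import *
w=get_image("wrist"); cv2.imwrite("pics/w32.png",w)
plan([(665.5,-162,-5,88.2)])
```

```text
pos [ 666.5 -163.5   73.8] jaw 88.3 w 48.6 t 37.4 j6 -1.6 F [-0.4 -0.4  1.1]
(665.5, -162, -5, 88.2) -> [0.0028, 0.0016, 0.0787] 0.1 reach 685
```

View pics/w32.png

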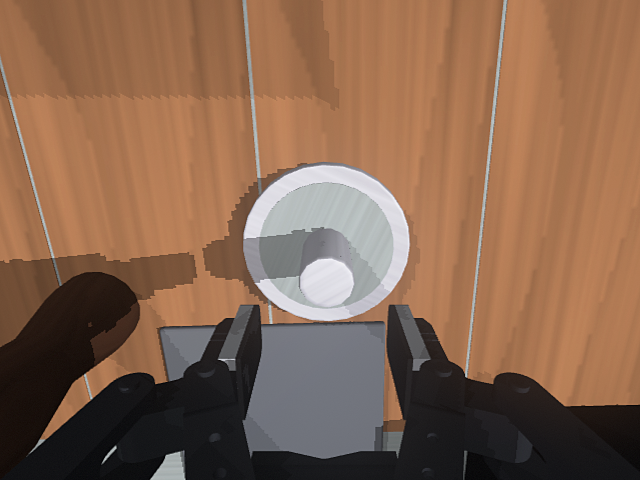

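send_rows(
  translation=[
    [0.001,0.0016,0.03],
    [0.002,0.0016,0.055],
    [0.0026,0.0016,0.07],
    [0.0026,0.0016,0.0755],
    [0.0026,0.0016,0.0755],
    [0.0026,0.0016,0.0755],
    [0.0026,0.0016,0.0755],
    [0.0026,0.0016,0.0755],
    [0.0026,0.0016,0.0755],
  ],
  yaw=[0,0,0,0,0,0,0,0,0],
  fingers=[110,110,110,110,110,255,255,255,255],
)

```text
clock: 38.3
position: [666.9, -162.2, 0.1]
ee_rot: [0.014, 1.0, -0.001, 0.013]
contact_force: [-0.0, 0.4, 6.0]
gripper_width: 26.4
```

send_rows(
  translation=[
    [0,0,-0.02],
    [0,0,-0.05],
    [0,0,-0.09],
    [0,0,-0.12],
    [0,0,-0.12],
    [0,0,-0.12],
    [0,0,-0.12],
  ],
  yaw=[0,0,0,0,0,0,0],
  fingers=[255,255,255,255,255,255,255],
)

```text
clock: 39.0
position: [661.9, -161.4, 117.0]
ee_rot: [0.015, 1.0, -0.0, 0.01]
contact_force: [-1.0, -0.7, -4.0]
gripper_width: 26.6
```

Run:
```python
from h import *
w=get_image("wrist"); cv2.imwrite("pics/w33.png",w)
plan([(459,-268,118,88.2),(459,-268,60,88.2)])
```

```text
pos [ 662.  -161.6  117. ] jaw 88.3 w 26.6 t 39.05 j6 -1.6 F [ 0.1  0.7 -2.9]
(459, -268, 118, 88.2) -> [0.1998, -0.1123, -0.0049] 0.1 reach 532
(459, -268, 60, 88.2) -> [0.201, -0.1122, 0.0531] 0.1 reach 532
```

View pics/w33.png

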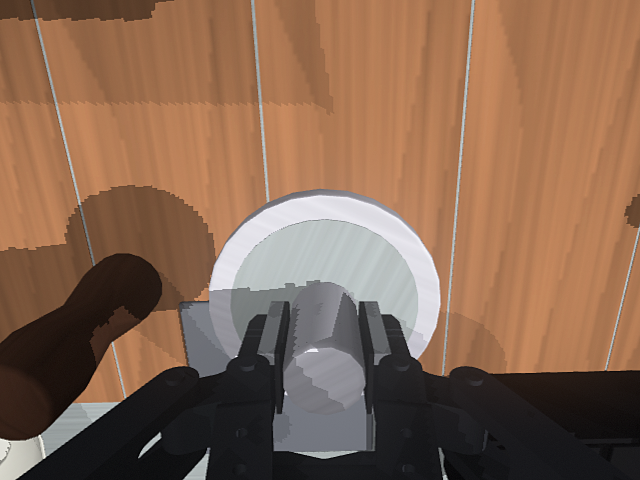

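send_rows(
  translation=[
    [0.02,-0.01,-0.005],
    [0.05,-0.028,-0.005],
    [0.085,-0.047,-0.005],
    [0.12,-0.067,-0.005],
    [0.155,-0.087,-0.005],
    [0.185,-0.104,-0.005],
    [0.2,-0.1123,-0.005],
    [0.2,-0.1123,-0.005],
    [0.2,-0.1123,-0.005],
    [0.2,-0.1123,-0.005],
  ],
  yaw=[0,0,0,0,0,0,0,0,0,0],
  fingers=[255,255,255,255,255,255,255,255,255,255],
)

```text
clock: 40.05
position: [460.0, -267.7, 117.8]
ee_rot: [0.014, 1.0, -0.001, 0.01]
contact_force: [0.1, 0.2, -3.2]
gripper_width: 26.5
```

Run:
```python
from h import *
w=get_image("wrist"); cv2.imwrite("pics/w34.png",w)
plan([(459,-268,60,88.2)])
```

```text
pos [ 460.  -267.6  117.8] jaw 88.4 w 26.6 t 40.1 j6 -1.37 F [-0.2 -0.4 -3.6]
(459, -268, 60, 88.2) -> [0.0022, -0.0003, 0.0578] 0.2 reach 532
```

View pics/w34.png

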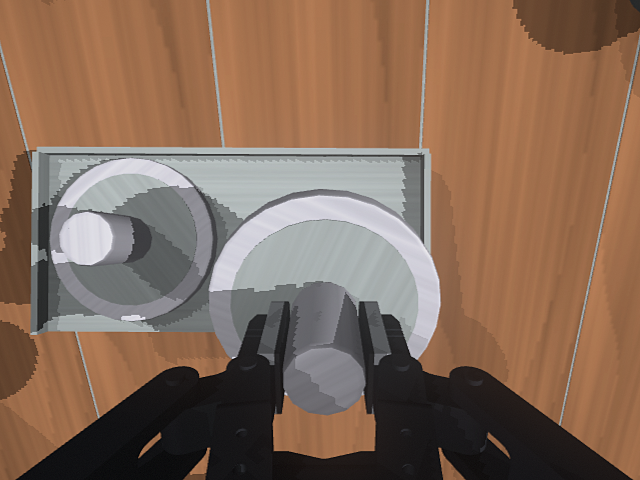

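Run:
```python
from h import *
c=cam("wrist")
def onplane(c,uv,D,n,off):
    o,d=ray(c,uv); q=np.array(D)+off*n; return o+d*(np.dot(q-o,n)/np.dot(d,n))
th=np.radians(20);y=np.radians(-1.8)
ex=np.array([np.cos(th)*np.cos(y),np.cos(th)*np.sin(y),np.sin(th)]);n=np.array([-np.sin(th)*np.cos(y),-np.sin(th)*np.sin(y),np.cos(th)]);ey=np.cross(n,ex)
D=np.array([461,-327.5,40.])
def loc(p): q=p-D; return np.round([q@ex,q@ey,q@n],1)
for nm,uv,off in [("disc1 c",(133,240),12),("disc L",(50,240),12),("disc R",(215,240),12),("low lip",(140,151),6),("lipL top",(35,240),10),("lipR",(429,200),10)]: print(nm,loc(onplane(c,uv,D,n,off)))
```

```text
disc1 c [  0.2 -55.6  12. ]
disc L [   0.4 -105.7   12. ]
disc R [ 0.  -6.1 12. ]
low lip [-55.  -54.4   6. ]
lipL top [   0.4 -116.2   10. ]
lipR [-24.8 123.7  10. ]
```

send_rows(
  translation=[
    [0.001,0,0.02],
    [0.0022,-0.0003,0.04],
    [0.0022,-0.0003,0.052],
    [0.0022,-0.0003,0.0575],
    [0.0022,-0.0003,0.0575],
    [0.0022,-0.0003,0.0575],
  ],
  yaw=[0.2,0.2,0.2,0.2,0.2,0.2],
  fingers=[255,255,255,255,255,255],
)

```text
clock: 40.7
position: [459.8, -268.1, 60.9]
ee_rot: [0.015, 1.0, -0.001, 0.011]
contact_force: [-0.1, 0.5, -3.1]
gripper_width: 26.6
```

send_rows(
  translation=[
    [0,0,0.001],
    [0,0,0.0025],
    [0,0,0.004],
    [0,0,0.004],
  ],
  yaw=[0,0,0,0],
  fingers=[255,255,255,255],
)

```text
clock: 41.1
position: [459.9, -268.2, 57.0]
ee_rot: [0.015, 1.0, -0.001, 0.011]
contact_force: [-0.1, 0.6, -3.1]
gripper_width: 26.8
```

Not touching yet. I follow the same arc, in small steps.

send_rows(
  translation=[
    [0.0005,0,0.002],
    [0.001,0,0.004],
    [0.002,0,0.006],
    [0.003,0,0.008],
    [0.003,0,0.008],
  ],
  yaw=[0,0,0,0,0],
  fingers=[255,255,255,255,255],
)

```text
clock: 41.6
position: [456.5, -268.8, 51.1]
ee_rot: [0.015, 1.0, -0.002, 0.011]
contact_force: [-6.8, -0.1, 11.3]
gripper_width: 26.5
```

send_rows(
  translation=[
    [0.0012,0,0.002],
    [0.0025,0,0.004],
    [0.0035,0,0.006],
    [0.0045,0,0.0075],
    [0.0045,0,0.0075],
  ],
  yaw=[0,0,0,0,0],
  fingers=[255,255,255,255,255],
)

```text
clock: 42.1
position: [452.7, -269.4, 45.1]
ee_rot: [0.015, 1.0, -0.002, 0.012]
contact_force: [-4.3, 0.5, 6.1]
gripper_width: 26.5
```

Run:
```python
from h import *
w=get_image("wrist"); cv2.imwrite("pics/w35.png",w)
plan([])
```

```text
pos [ 452.7 -269.4   45.1] jaw 88.3 w 26.6 t 42.15 j6 -1.37 F [-3.5  0.8  6.1]
```

View pics/w35.png

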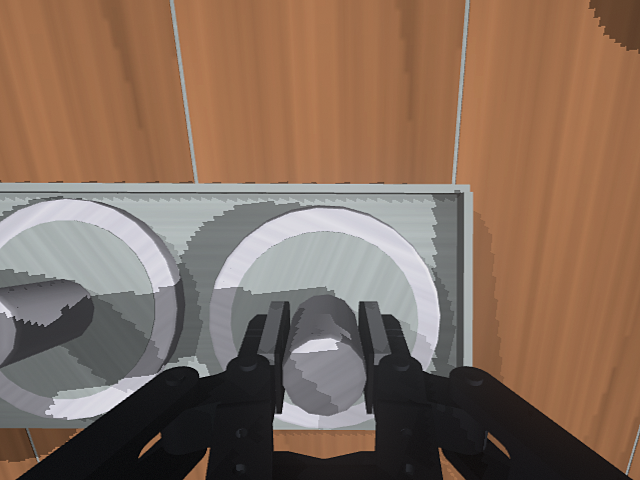

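send_rows(
  translation=[
    [0.0012,0.0005,0.002],
    [0.0025,0.0005,0.004],
    [0.0037,0.0005,0.006],
    [0.005,0.0005,0.008],
    [0.0055,0.0005,0.0095],
    [0.0055,0.0005,0.0095],
  ],
  yaw=[0,0,0,0,0,0],
  fingers=[255,255,255,255,255,255],
)

```text
clock: 42.75
position: [448.7, -269.6, 37.1]
ee_rot: [0.015, 1.0, -0.003, 0.014]
contact_force: [-1.9, -0.7, 5.4]
gripper_width: 26.2
```

send_rows(
  translation=[
    [0.0003,0.0005,0.001],
    [0.0006,0.0005,0.002],
    [0.0006,0.0005,0.003],
    [0.0006,0.0005,0.003],
  ],
  yaw=[0,0,0,0],
  fingers=[255,255,255,255],
)

```text
clock: 43.15
position: [448.0, -269.5, 35.0]
ee_rot: [0.015, 1.0, -0.003, 0.014]
contact_force: [-5.0, -0.6, 7.0]
gripper_width: 26.7
```

send_rows(
  translation=[
    [0.0003,0.0005,0.001],
    [0.0006,0.0005,0.002],
    [0.0008,0.0005,0.003],
    [0.0008,0.0005,0.0035],
    [0.0008,0.0005,0.0035],
  ],
  yaw=[0,0,0,0,0],
  fingers=[255,255,255,255,255],
)

```text
clock: 43.65
position: [447.9, -269.8, 34.4]
ee_rot: [0.014, 1.0, -0.004, 0.014]
contact_force: [-5.6, 1.9, 19.3]
gripper_width: 26.4
```

Flush: the force rose to 19 N at the expected height. I release and lift.

send_rows(
  translation=[
    [0,0,0],
    [0,0,0],
    [0,0,0],
    [0,0,0],
    [0,0,-0.02],
    [0,0,-0.05],
    [0,0,-0.09],
    [0,0,-0.12],
    [0,0,-0.12],
    [0,0,-0.12],
  ],
  yaw=[0,0,0,0,0,0,0,0,0,0],
  fingers=[200,150,110,110,110,110,110,110,110,110],
)

```text
clock: 44.65
position: [444.5, -268.5, 154.5]
ee_rot: [0.014, 1.0, -0.004, 0.015]
contact_force: [-0.7, -0.2, 0.6]
gripper_width: 48.6
```

Run:
```python
from h import *
import pickle
s=read_state();w=get_image("wrist"); cv2.imwrite("pics/w36.png",w);pickle.dump(s,open("w36.pkl","wb"))
b=get_image("side")
cv2.imwrite("pics/s36.png",cv2.resize(b[250:390,340:500],None,fx=5,fy=4.2,interpolation=cv2.INTER_CUBIC))
plan([(652,60,160,88)])
```

```text
pos [ 443.6 -268.3  153. ] jaw 88.4 w 48.5 t 44.75 j6 -1.37 F [ 0.2 -0.7  0.3]
(652, 60, 160, 88) -> [-0.1994, 0.3339, -0.0042] 0.4 reach 655
```

View pics/w36.png

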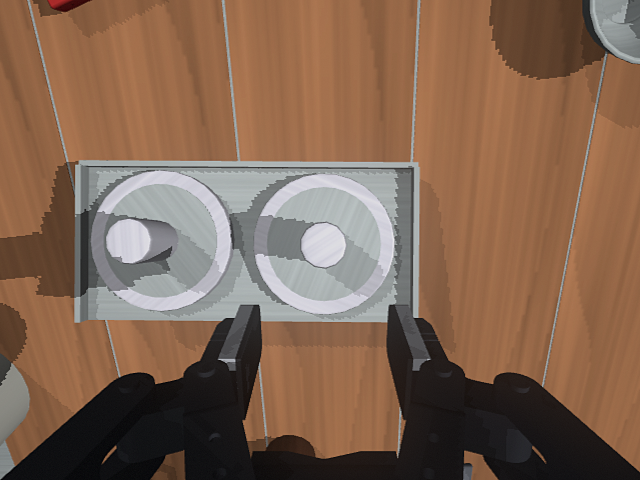

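View pics/s36.png

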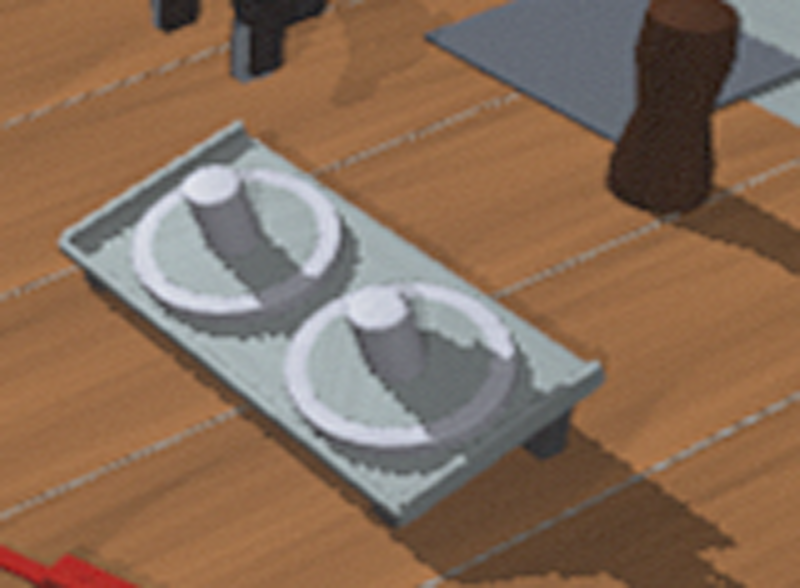

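Both presses are flat inside the lips, at (162,240) and (324,244) in the wrist view. I check the rack before the bell.

Run:
```python
from h import *
t=get_image("top");s=get_image("side")
cv2.imwrite("pics/t37.png",cv2.resize(t[215:335,150:310],None,fx=5,fy=5,interpolation=cv2.INTER_CUBIC))
cv2.imwrite("pics/s37.png",cv2.resize(s[160:260,220:370],None,fx=5.3,fy=5.3,interpolation=cv2.INTER_CUBIC))
```

```text
(no output)
```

View pics/t37.png

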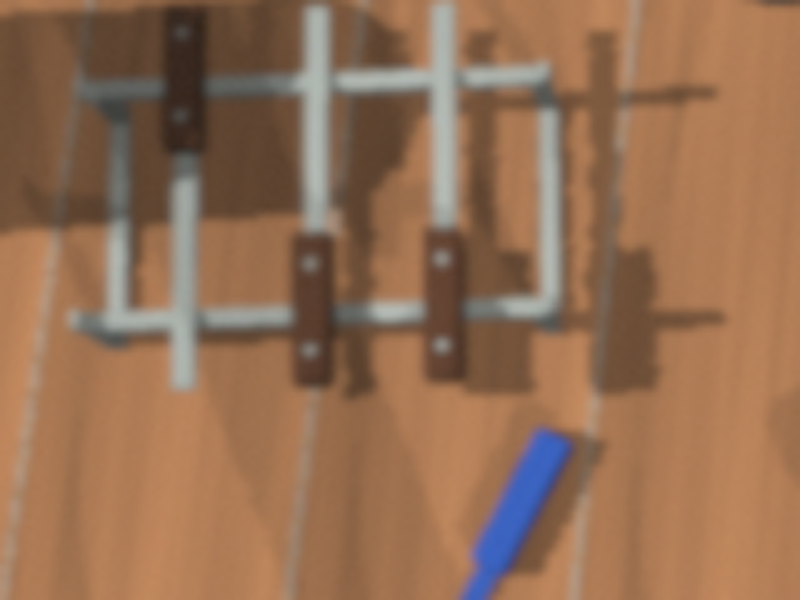

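View pics/s37.png

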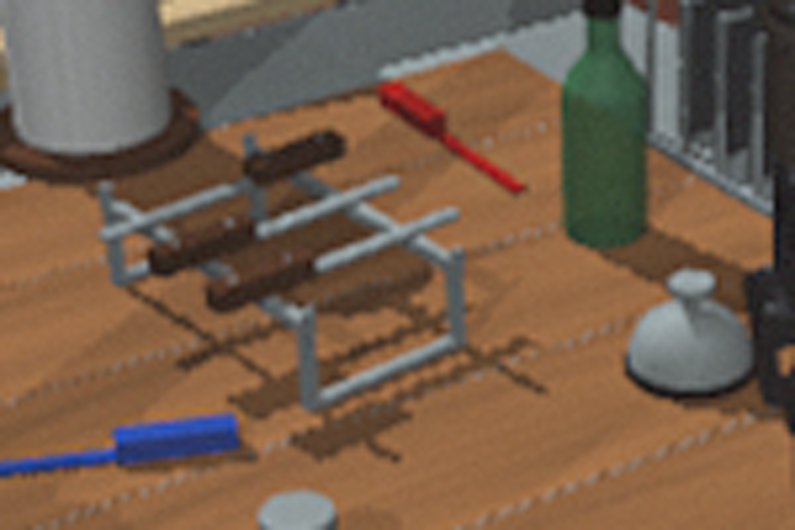

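Run:
```python
from h import *
plan([(600,100,150,88),(652,131,70,88)])
s=read_state();print(R.from_quat(s["ee_rot"]).as_matrix()[:,2])
```

```text
pos [ 443.6 -268.4  152.8] jaw 88.4 w 48.6 t 44.85 j6 -1.37 F [0.8 0.  1. ]
(600, 100, 150, 88) -> [-0.146, 0.3726, 0.0039] 0.4 reach 608
(652, 131, 70, 88) -> [-0.1951, 0.4056, 0.0849] 0.4 reach 665
[ 0.02590106 -0.00816296 -0.99963118]
```

send_rows(
  translation=[
    [-0.01,0.04,-0.005],
    [-0.025,0.085,-0.005],
    [-0.045,0.13,-0.005],
    [-0.065,0.175,-0.005],
    [-0.085,0.22,0.0],
    [-0.105,0.265,0.0],
    [-0.125,0.31,0.0],
    [-0.14,0.35,0.0],
    [-0.146,0.37,0.004],
    [-0.146,0.3726,0.004],
    [-0.146,0.3726,0.004],
    [-0.146,0.3726,0.004],
  ],
  yaw=[0,0,0,0,0,0,0,0,0,0,0,0],
  fingers=[255,255,255,255,255,255,255,255,255,255,255,255],
)

```text
clock: 46.05
position: [599.2, 98.7, 149.5]
ee_rot: [0.014, 1.0, -0.004, 0.012]
contact_force: [-0.2, -1.2, -0.6]
gripper_width: -0.0
```

Run:
```python
from h import *
import pickle
s=read_state();w=get_image("wrist"); cv2.imwrite("pics/w38.png",w);pickle.dump(s,open("w38.pkl","wb"))
plan([(652,131,70,88)])
```

```text
pos [599.4  98.6 149.8] jaw 88.3 w 0.2 t 46.1 j6 -2.05 F [-0.4 -0.2  1.1]
(652, 131, 70, 88) -> [-0.0496, 0.0345, 0.0808] 0.3 reach 665
```

View pics/w38.png

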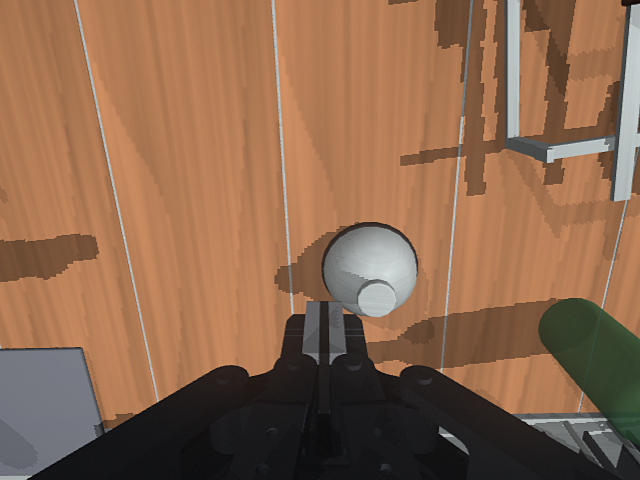

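Run:
```python
from h import *
import pickle
s=pickle.load(open("w38.pkl","rb")); c=cam("wrist",s)
P=onz(c,(376.5,298),60);print(P)
plan([(P[0],P[1],60,None)])
```

```text
[650.54360976 133.29465407  60.        ]
pos [599.4  98.6 149.8] jaw 88.3 w 0.2 t 46.1 j6 -2.05 F [-0.4 -0.2  1.1]
(np.float64(650.5436097619091), np.float64(133.29465407296058), 60, None) -> [-0.0478, 0.0369, 0.0907] 0 reach 664
```

send_rows(
  translation=[
    [-0.025,0.018,0.01],
    [-0.05,0.0358,0.03],
    [-0.0495,0.0358,0.06],
    [-0.049,0.0358,0.085],
    [-0.0488,0.0358,0.0905],
    [-0.0488,0.0358,0.0905],
    [-0.0488,0.0358,0.0905],
  ],
  yaw=[0,0,0,0,0,0,0],
  fingers=[255,255,255,255,255,255,255],
)

```text
clock: 46.8
position: [652.5, 131.9, 62.2]
ee_rot: [0.015, 1.0, -0.004, 0.014]
contact_force: [0.6, 0.3, 0.8]
gripper_width: 0.1
```

Run:
```python
from h import *
w=get_image("wrist"); cv2.imwrite("pics/w39.png",w)
b=get_image("side"); cv2.imwrite("pics/s39.png",cv2.resize(b[170:270,300:430],None,fx=6,fy=6,interpolation=cv2.INTER_CUBIC))
plan([(651.5,132,35,None)])
```

```text
pos [652.6 132.3  62.5] jaw 88.3 w -0.2 t 46.9 j6 -2.07 F [ 0.9  1.  -0.7]
(651.5, 132, 35, None) -> [0.0019, -0.0001, 0.0274] 0 reach 665
```

View pics/w39.png

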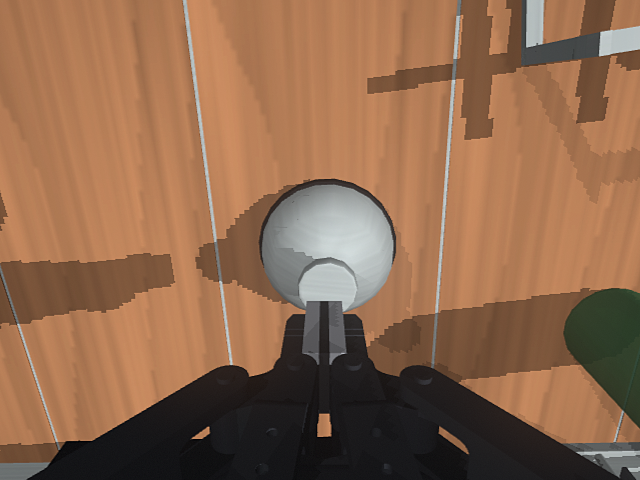

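View pics/s39.png

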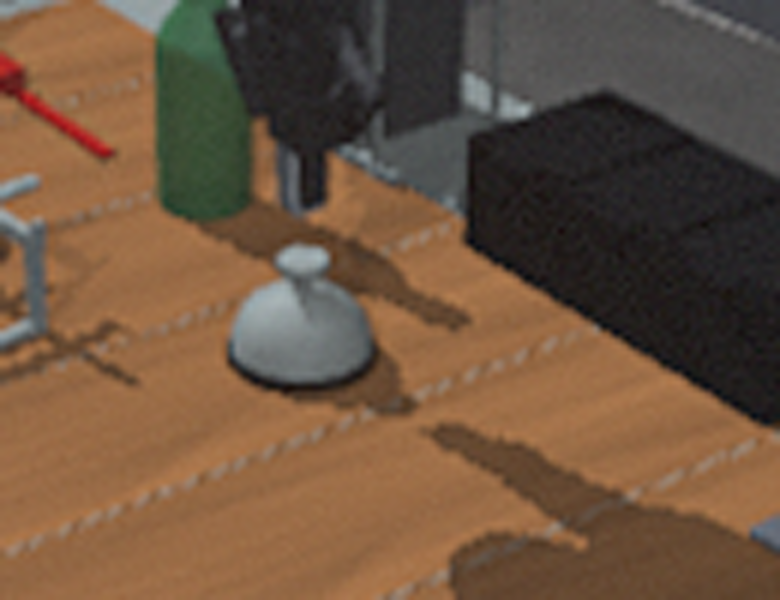

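send_rows(
  translation=[
    [0.001,0.001,0.012],
    [0.0015,0.001,0.022],
    [0.002,0.001,0.027],
    [0.002,0.001,0.029],
    [0.002,0.001,0.031],
    [0.002,0.001,0.031],
  ],
  yaw=[0,0,0,0,0,0],
  fingers=[255,255,255,255,255,255],
)

```text
clock: 47.5
position: [651.2, 133.1, 31.3]
ee_rot: [0.015, 1.0, -0.004, 0.014]
contact_force: [-1.1, 0.2, 2.5]
gripper_width: 0.2
```

send_rows(
  translation=[
    [0,0,0.002],
    [0,0,0.004],
    [0,0,0.006],
    [0,0,0.006],
  ],
  yaw=[0,0,0,0],
  fingers=[255,255,255,255],
)

```text
clock: 47.9
position: [651.6, 133.1, 25.4]
ee_rot: [0.015, 1.0, -0.004, 0.014]
contact_force: [-1.4, -0.8, 3.6]
gripper_width: 0.2
```

Force is rising as expected from the spring (2.5, then 3.6 N). I press on to the stop.

send_rows(
  translation=[
    [0,0,0.002],
    [0,0,0.0035],
    [0,0,0.0045],
    [0,0,0.0045],
  ],
  yaw=[0,0,0,0],
  fingers=[255,255,255,255],
)

```text
clock: 48.3
position: [651.7, 133.1, 23.4]
ee_rot: [0.014, 1.0, -0.004, 0.015]
contact_force: [-6.7, -0.4, 14.7]
gripper_width: 0.0
```

At the stop: 14.7 N at TCP z = 23.4, which is exactly 10 mm of travel. I lift off so the plunger springs back, then move away.

send_rows(
  translation=[
    [0,0,-0.008],
    [0,0,-0.02],
    [0,0,-0.05],
    [0,0,-0.09],
    [0.0,-0.02,-0.13],
    [0.01,-0.06,-0.16],
    [0.02,-0.1,-0.18],
    [0.03,-0.14,-0.19],
    [0.03,-0.15,-0.19],
    [0.03,-0.15,-0.19],
    [0.03,-0.15,-0.19],
  ],
  yaw=[0,0,0,0,0,0,0,0,0,0,0],
  fingers=[255,255,255,255,255,255,255,255,255,255,255],
)

```text
clock: 49.4
position: [612.0, -14.0, 212.7]
ee_rot: [0.014, 1.0, -0.004, 0.014]
contact_force: [0.3, 0.1, 0.1]
gripper_width: -0.2
```

Run:
```python
from h import *
w=get_image("wrist"); cv2.imwrite("pics/w40.png",w)
cv2.imwrite("pics/s40.png",get_image("side"));cv2.imwrite("pics/t40.png",get_image("top"))
plan([])
```

```text
pos [612.1 -13.2 212.4] jaw 88.5 w -0.3 t 49.55 j6 -1.85 F [ 0.  -0.7  0.5]
```

View pics/s40.png

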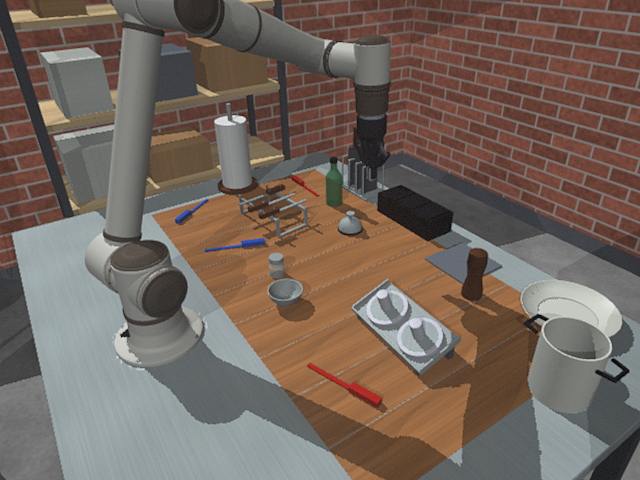

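View pics/t40.png

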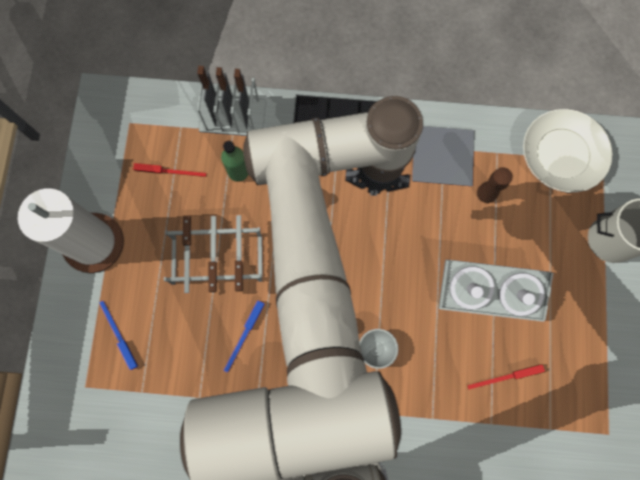

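View pics/w40.png

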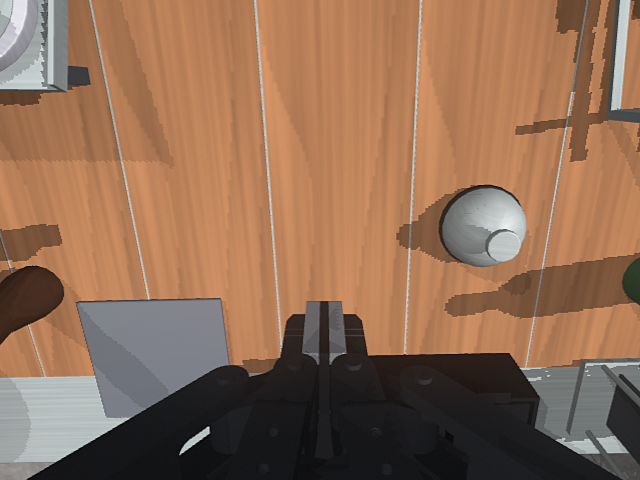

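Skewers on the rack at (187–240, 255) and presses on the stand at (472,290) and (522,293) in the top view. The bell head is up at (503,245) in the wrist view, and the bottle and mill are still standing. I hand it in.

```bash
python3 -c "
from bench import *
print(job_done())"
```

```text
the job is handed in; nothing more can be done
None
```

The grill shelf is set up and handed in at about 50 s of the 210 s allowed; no verdict was reported.

- **Skewers:** Three were present, and I found no fourth in the top and wrist views. All three lie level across both rails, square to them, centred and about 60 mm apart.
- **Presses:** Both sit grip up and flat inside the lips of the sloping deck, with about 15 mm between them. Each was lowered until the force rose to about 20 N at the expected height, then released. Neither had moved aside when I last looked.
- **Bell:** After everything was let go, I pressed the plunger 10 mm to its stop, reading 14.7 N. The last picture shows its head back up.
- **Left alone:** The oil bottle and pepper mill are still standing, and I did not touch the red and blue look-alikes. The robot ended touching nothing.

Three things disagreed along the way:

- **Fingertips:** They lie about 26.5 mm behind the reported TCP. My first two closes on a skewer passed above the handle and moved nothing. A light touch on bare board (about 15 N) gave the offset, and I used it from then on.
- **Cameras:** The top and wrist views differed by 2 to 5 mm on the rack and deck centres, so I used values between them, which was within the clearances.
- **Tool tilt:** The tool drifted to about 1.5° off vertical by the end, with no visible effect on the placing.

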